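# Put the spice tins away from the turntable into the drawer

### The arm

A 6-joint arm with a two-finger parallel gripper is mounted at the origin on the work surface. World frame = base frame: x ahead of the robot, y to its left, z up, the work surface at z = 0. Lengths are in m, angles in rad, forces in N, time in s.
With the tool pointing down it reaches from about 0.425 to 0.95 m from the base axis. Payload 3.5 kg.
Tool frame: the origin (TCP) lies on the centre line of the jaws, within the pads' length; the fingertips stand 25 mm ahead of it and the grasp point (between the pads) lies 6 mm ahead of it; y points along the fingers, z is the direction in which the jaws open and shut, and the axes are right-handed (so a half turn about y gives the same grasp; the last joint's range is limited). The gripper opens to 85 mm and grips with 20 to 120 N. Pads are 22 mm wide; open, the fingers measure 114 mm over their backs; the gripper's body (76 mm by 85 mm) begins 54 mm behind the grasp point. The pads swing forward as they close: fully open they stand 13 mm farther back than shut.
Start: joints at [1.09, 0.286, 1.577, -0, 1.279, -0.15], TCP at [0.219, 0.638, 0.256] pointing down, gripper open.
Joint ranges: [-2.77, 2.77], [-0.9, 2.22], [0.21, 2.48], [-1.53, 4.67], [0.24, 2.81], [-2.84, 2.84]. Speed limits (rad/s): [2.79, 2.79, 3.14, 3.14, 3.14, 3.14].

### API

Orientations are given as a unit quaternion [x, y, z, w].
In Python, from plant import ctrl gives the robot as it stands.
- The arm moves only by the tool arm_command, never from a script. Its argument "steps" is a list of rows, each an object with "hand": the opening, from 0 (shut) to 1 (fully open); "travel": the shift along the tool's x, y, z in units of 0.3 m (1.0 is 0.3 m), a list of three; "rotation": the turn, a rotation vector about the tool's x, y, z in units of 30 degrees (1.0 is 30 degrees), a list of three. A call has 1 to 20 rows; each row shifts and turns the pose as measured when the row begins, along the tool's axes as they then stand; what a row does not reach is not made up. A row lasts 1/8 s, in which the tool goes at most 62.5 mm and 10.7 degrees, less where a joint would pass 70% of its speed; a pose out of reach is approached as far as the arm can. A call with a number of a shift or a turn outside -1 to 1 is refused whole. A call with a gripper value outside its range is refused whole. The fingers move at their own pace and stop on an object; "grip_force" is the grip in N (left out, the last holds). Time passes only in rows, so rows that do not move let the fingers close. It gives the time, the measured TCP pose, the force and the opening at its end, in the units of the state.
- ctrl.get_state(): the state, without advancing time (a new reading comes with each control period).
- ctrl.read_camera(name): name is "side" or "top" or "wrist"; returns (picture, depth): 384x512x3 uint8, blue, green, red; 384x512 float32, m along the optical axis (not along the pixel's ray), 0 where there is no reading.
- ctrl.camera_params(name): a dict with "fx", "fy", "cx", "cy" (pixels), "distortion" ([k1, k2, p1, p2, k3] as OpenCV has them; the pictures are not rectified), "extrinsics" (4x4, takes a point from camera to world coordinates); the wrist camera has in their place "tool_from_camera" (4x4, takes a point from camera to tool coordinates, whose origin is the TCP and whose axes are the tool frame's). Camera axes: x right, y down, z forward; pixel columns grow to the right and rows downward; lengths in m; the calibration is good to about 2 mm. A picture is of the moment at which its call begins: read the wrist's pose just before it. camera_params takes no time and is no camera call.
- ctrl.sign_off(): hands the job in, once; it reports no verdict.
Trained networks look in the newest picture that a camera, given by its name, has taken for a name from the list of things; names that differ only in an ending like _2 or _b are one class to them, and where a whole thing is asked for, a point or a joint stands for the part that bears it (a point fixed in the world has none). Each returns a list of dicts, best first, with "score" (0 to 1); they miss things now and then, are a little off and sometimes report something else, mostly with a low value. They report only what shows in the picture. A call takes as long as a camera call. They do not tell look-alikes from the thing itself.
- ctrl.masks_of(camera, thing): "region" (384x512 bool, what is visible of it) and "at" ([column, row] in pixels, amid what is visible of it).
The state is a dict: "time": time; "qpos": joint angles; "dq": joint speeds; "joint_efforts": joint torques, N m; "eef_pos": TCP position; "tcp_rot": TCP orientation; "contact_force": force on the tool from outside, world axes, zero at the start; "wrist_torque": the same for the moment, N m; "opening": opening from 0.0 (shut) to 1.0 (fully open).
Only numpy, scipy, OpenCV 4.12 (cv2) and the standard library are available. Lean on these libraries where they do the work, as an engineer would, in place of code of your own. Each camera call takes 0.05 s, during which the arm holds its last target.

### The job

Cooking is over: turn the spice turntable half a turn by its knob, clockwise from above to its other stop, so that the small steel tins come round to the near side, and pull the counter drawer out all the way, both before lifting any tin. Stand every tin upright on the drawer's floor, then push the drawer fully shut and turn the turntable back to its first stop, so that the white salt jar, which stays standing on it, is at the near side again. Leave the teapot and the stack of bowls alone.

Things in the scene. Friction and masses are not known exactly. Their poses are not given: they have to be found in the camera images.
- turntable (a joint): Wooden turntable, disc 350 mm across with its flat top 26 mm above the counter and a rounded rim 17 mm higher round its edge, 10 mm thick. Angle in rad: 0 at its first stop, grows clockwise seen from above to 3.14 at its other stop; it stays where it is left. It starts within 0.05 of 0.
- turntable_axis (a point): On the turning axis (vertical, fixed) of the turntable, level with the disc's flat top. Its axes do not turn with the disc. At turntable angle 0 the knob lies towards this frame's -y, the jar towards -x (near side) and the tins towards +x (far side).
- knob (a point): Point on the axis of the turntable's upright round steel knob, 14 mm below the knob's top. The knob is 20 mm across, stands 60 mm tall on the disc, 130 mm from the turning axis, and is fixed to the disc. Grip it here from above.
- cab_drawer0 (a joint): Travel of the drawer of the dark wooden counter unit in m: 0 shut, 0.19 fully out. It slides towards -x of point drawer_floor and stays where it is left; it may start up to 0.02 ajar.
- cab_drawer0_handle (a point): Middle of the drawer's horizontal steel bar handle, 11 mm thick and 120 mm long along y of its frame, 35 mm clear (centre) of the drawer's front, 38 mm below the unit's top (which is 116 mm above the counter); moves with the drawer. Axes as the unit's: -x points out of the unit.
- drawer_floor (a point): Middle of the front end of the drawer's inner floor, at the foot of the front wall; moves with the drawer; x into the unit, y across, z up. Inside 225 mm long (x), 228 mm wide (y), walls 66 mm high, front panel 76 mm. Fully out, x = 0 to 180 mm is open to above; the rest is under the unit's top, whose underside is 76 mm above this floor.
- tin1: Steel spice tin with a lid, a closed cylinder 49 mm across and 40 mm tall, 80 to 150 g. Origin at the centre of its underside, z up along it. Two to four tins are present; those absent read None from the start.
- tin2: Steel spice tin with a lid, a closed cylinder 49 mm across and 40 mm tall, 80 to 150 g. Origin at the centre of its underside, z up along it. Two to four tins are present; those absent read None from the start.
- tin3: Steel spice tin with a lid, a closed cylinder 49 mm across and 40 mm tall, 80 to 150 g. Origin at the centre of its underside, z up along it. Two to four tins are present; those absent read None from the start.
- tin4: Steel spice tin with a lid, a closed cylinder 49 mm across and 40 mm tall, 80 to 150 g. Origin at the centre of its underside, z up along it. Two to four tins are present; those absent read None from the start.
- jar: White ceramic salt jar with a knobbed lid, 74 mm across, 84 mm tall, standing on the turntable. Origin at the centre of its underside, z up.
- teapot: Blue-glazed ceramic teapot, 140 mm across (230 mm with spout and handle) and 118 mm tall, off to the right on the counter; a bystander. Origin at the centre of its underside.
- bowls: Stack of three steel bowls, 124 mm across and 69 mm tall, off to the left on the counter; a bystander. Origin at the centre of its underside.
Things that resemble listed ones, but are neither listed nor needed, are in the scene too. What is shaped like the tin4 but green is not meant.

How it is judged:
On the way, in this order (a step that is already met when the one before it is completed fails the run):
1. the turntable is turned to its other stop and the drawer is pulled right out, with every tin still on the turntable (value of joint turntable above 3.04 rad and value of joint cab_drawer0 above 0.165 m and horizontal distance between each of tin1, tin2, tin3, tin4 and turntable_axis below 0.18 m), for 0.2 s.
2. every tin stands upright on the floor of the open drawer (x of tin1 in the frame of drawer_floor between 0.012 and 0.213 m and y of tin1 in the frame of drawer_floor between -0.1 and 0.1 m and z of tin1 in the frame of drawer_floor between -0.008 and 0.012 m and angle between each of tin1, tin2, tin3, tin4's own z axis and vertical below 0.2 rad and x of tin2 in the frame of drawer_floor between 0.012 and 0.213 m and y of tin2 in the frame of drawer_floor between -0.1 and 0.1 m and z of tin2 in the frame of drawer_floor between -0.008 and 0.012 m and x of tin3 in the frame of drawer_floor between 0.012 and 0.213 m and y of tin3 in the frame of drawer_floor between -0.1 and 0.1 m and z of tin3 in the frame of drawer_floor between -0.008 and 0.012 m and x of tin4 in the frame of drawer_floor between 0.012 and 0.213 m and y of tin4 in the frame of drawer_floor between -0.1 and 0.1 m and z of tin4 in the frame of drawer_floor between -0.008 and 0.012 m and value of joint cab_drawer0 above 0.1 m), for 0.2 s.
At the end, for the whole second after the job is handed in: Every tin present stands upright (within 0.2 rad) on the drawer floor, drawer shut (within 12 mm), turntable back at its first stop (within 0.08 rad), the salt jar upright on it (within 0.2 rad, at most 160 mm from the axis), tins and jar at rest (x of tin1 in the frame of drawer_floor between 0.012 and 0.213 m and y of tin1 in the frame of drawer_floor between -0.1 and 0.1 m and z of tin1 in the frame of drawer_floor between -0.008 and 0.012 m and angle between each of tin1, tin2, tin3, tin4, jar's own z axis and vertical below 0.2 rad and x of tin2 in the frame of drawer_floor between 0.012 and 0.213 m and y of tin2 in the frame of drawer_floor between -0.1 and 0.1 m and z of tin2 in the frame of drawer_floor between -0.008 and 0.012 m and x of tin3 in the frame of drawer_floor between 0.012 and 0.213 m and y of tin3 in the frame of drawer_floor between -0.1 and 0.1 m and z of tin3 in the frame of drawer_floor between -0.008 and 0.012 m and x of tin4 in the frame of drawer_floor between 0.012 and 0.213 m and y of tin4 in the frame of drawer_floor between -0.1 and 0.1 m and z of tin4 in the frame of drawer_floor between -0.008 and 0.012 m and horizontal distance between jar and turntable_axis below 0.16 m and z of jar in the frame of turntable_axis between -0.008 and 0.012 m and value of joint cab_drawer0 below 0.012 m and value of joint turntable below 0.08 rad and linear speed of each of jar, tin1, tin2, tin3, tin4 below 0.02 m/s); the robot touches nothing.
It fails at once if the salt jar is tipped over (more than 0.6 rad) (angle between jar's own z axis and vertical above 0.6 rad).
It fails at once if the teapot is moved by more than 40 mm (distance of teapot from where it was at the start of the episode above 0.04 m).
It fails at once if the stack of bowls is moved by more than 40 mm (distance of bowls from where it was at the start of the episode above 0.04 m).
Of tin1, tin2, tin3, tin4 only 2 to 4 are there at a start; the rules pass over those that are not, and their reading is None.
At some moment in a run one of tin1, tin2, tin3, tin4 may be knocked a few centimetres aside while the robot is not near it.
Once in a run the grip may slacken for a moment while it holds something.
It also fails if it takes over 210 s, if anything falls off the work surface, if the arm or the gripper's body presses on something with over 40 N, if the wrist force passes 120 N, or if a joint passes its speed limit or range.

## Working session

There is one attempt and no reset: what is moved stays moved. The work goes in short steps, Python scripts to look and compute and a tool call to move; the robot and the scene stay as the last step left them, time stands still between calls to the robot, and variables do not carry over. Pictures are saved under pics/ and viewed, and the job is handed in when it is done.

Besides the shell and the picture viewer there is one more tool, called as name(argument=value, ...) on one line, values as JSON. arm_command: Moves the arm, as the interface text tells. Shifts and turns lie within -1 to 1; 1 stands for 0.3 m of shift or 30 degrees of turn. Its arguments: {"type":"object","properties":{"steps":{"type":"array","items":{"type":"object","properties":{"hand":{"type":"number"},"travel":{"type":"array","items":{"type":"number","minimum":-1,"maximum":1}},"rotation":{"type":"array","items":{"type":"number","minimum":-1,"maximum":1}}}}},"grip_force":{"type":"number"}},"required":["steps"]}

```bash
ls; mkdir -p pics; cat > h.py <<'E'
import numpy as np, cv2, json
from plant import ctrl
from scipy.spatial.transform import Rotation as R
def T_cam(name, st=None):
    p=ctrl.camera_params(name)
    if 'extrinsics' in p: return p,np.array(p['extrinsics'])
    T=np.eye(4); T[:3,:3]=R.from_quat(st['tcp_rot']).as_matrix(); T[:3,3]=st['eef_pos']
    return p,T@np.array(p['tool_from_camera'])
def snap(name,fn=None):
    st=ctrl.get_state(); im,d=ctrl.read_camera(name); p,T=T_cam(name,st)
    if fn: cv2.imwrite('pics/'+fn,im)
    return im,d,p,T
def cloud(d,p,T):
    h,w=d.shape; u,v=np.meshgrid(np.arange(w),np.arange(h))
    K=np.array([[p['fx'],0,p['cx']],[0,p['fy'],p['cy']],[0,0,1]])
    n=cv2.undistortPoints(np.stack([u,v],-1).reshape(-1,1,2).astype(np.float64),K,np.array(p['distortion'])).reshape(h,w,2)
    P=np.concatenate([n*d[...,None],d[...,None]],-1)
    W=P@T[:3,:3].T+T[:3,3]; W[d<=0]=np.nan
    return W
def proj(pts,p,T):
    K=np.array([[p['fx'],0,p['cx']],[0,p['fy'],p['cy']],[0,0,1]]); Ti=np.linalg.inv(T)
    r,_=cv2.projectPoints(np.atleast_2d(pts).astype(float),cv2.Rodrigues(Ti[:3,:3])[0],Ti[:3,3],K,np.array(p['distortion'])); return r[:,0]
def tofit(W):  # algebraic circle fit
    A=np.c_[W[:,:2],np.ones(len(W))]; b=(W[:,:2]**2).sum(1); s=np.linalg.lstsq(A,b,rcond=None)[0]
    c=s[:2]/2; return c,np.sqrt(s[2]+c@c)
E
python3 - <<'E'
from h import *
for n in ('top','side','wrist'):
    im,d,p,T=snap(n,n+'0.png'); print(n,T.round(3).tolist())
s=ctrl.get_state(); print(s)
E
```

```text
pics
top [[0.014, -0.984, 0.176, 0.263], [-1.0, -0.014, -0.001, 0.003], [0.004, -0.176, -0.984, 1.256], [0.0, 0.0, 0.0, 1.0]]
side [[0.985, -0.092, 0.148, 0.192], [-0.174, -0.588, 0.79, -1.566], [0.014, -0.804, -0.594, 1.224], [0.0, 0.0, 0.0, 1.0]]
wrist [[0.325, 0.914, 0.243, 0.158], [0.946, -0.314, -0.085, 0.66], [-0.001, 0.257, -0.966, 0.373], [0.0, 0.0, 0.0, 1.0]]
{'time': 0.15, 'qpos': array([ 1.08998693e+00,  2.87026098e-01,  1.57785200e+00,  2.12148387e-05,
        1.27862256e+00, -1.49990591e-01]), 'dq': array([-4.56658240e-05,  8.73352428e-05, -3.65135036e-03, -1.04741644e-03,
        1.12995841e-05, -7.08577391e-05]), 'joint_efforts': array([-6.52989300e-06, -4.06607330e+01, -2.93142182e+01, -2.32322482e-04,
        3.97082840e-03, -6.61067233e-06]), 'eef_pos': array([0.21899205, 0.63798794, 0.25521616]), 'tcp_rot': array([ 0.6980939 , -0.11664765,  0.11621549, -0.69681575]), 'contact_force': array([-0.10928461, -0.14016807, -0.65144195]), 'wrist_torque': array([-0.00404573, -0.04277081, -0.00494293]), 'opening': 0.9968212002778359}
```

View pics/top0.png

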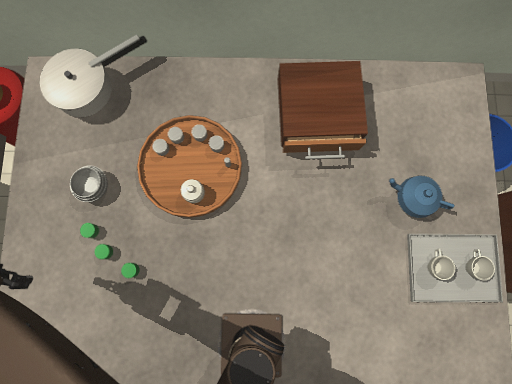

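View pics/side0.png

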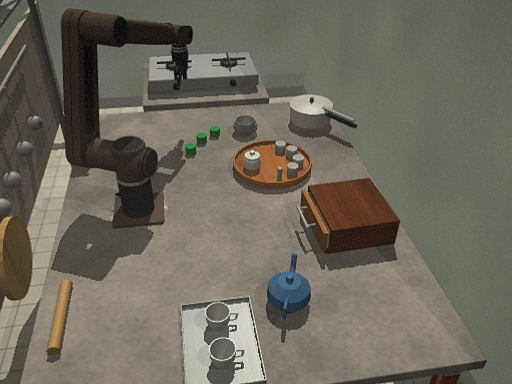

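```bash
python3 - <<'E'
from h import *
im,d,p,T=snap('top'); W=cloud(d,p,T)
s=ctrl.get_state();print(R.from_quat(s['tcp_rot']).as_matrix().round(3))
for n in ('turntable','knob','cab_drawer0','cab_drawer0_handle','drawer_floor','tin1','jar','teapot','bowls'):
    for r in ctrl.masks_of('top',n)[:6]:
        m=r['region']; w=W[m]; w=w[~np.isnan(w[:,0])]
        print(n,round(r['score'],2),np.round(r['at']),m.sum(),np.median(w,0).round(3),np.percentile(w,3,axis=0).round(3),np.percentile(w,97,axis=0).round(3))
E
```

```text
[[ 0.946 -0.001  0.325]
 [-0.325 -0.001  0.946]
 [-0.    -1.    -0.001]]
turntable 0.86 [187. 165.] 6837 [0.571 0.222 0.026] [0.426 0.064 0.021] [0.736 0.372 0.044]
knob 0.76 [189. 169.] 6765 [0.572 0.222 0.026] [0.426 0.066 0.021] [0.736 0.372 0.044]
cab_drawer0 0.64 [322. 146.] 1402 [ 0.642 -0.226  0.081] [ 0.601 -0.349  0.   ] [ 0.69  -0.108  0.106]
cab_drawer0_handle 0.74 [321. 144.] 1386 [ 0.643 -0.226  0.082] [ 0.601 -0.349  0.024] [ 0.69  -0.105  0.106]
drawer_floor 0.8 [324. 144.] 1268 [ 0.643 -0.228  0.083] [ 0.604 -0.345  0.025] [ 0.69  -0.107  0.106]
tin1 0.75 [160. 148.] 215 [0.633 0.309 0.065] [0.615 0.289 0.031] [0.658 0.332 0.07 ]
tin1 0.72 [ 90. 229.] 261 [0.355 0.537 0.038] [ 0.332  0.518 -0.003] [0.382 0.566 0.043]
tin1 0.67 [132. 270.] 232 [0.23  0.392 0.038] [ 0.208  0.373 -0.001] [0.252 0.42  0.044]
tin1 0.63 [104. 253.] 220 [0.286 0.481 0.037] [0.266 0.466 0.002] [0.308 0.506 0.043]
tin1 0.59 [198. 132.] 180 [0.683 0.183 0.065] [0.666 0.164 0.032] [0.707 0.203 0.071]
tin1 0.51 [178. 135.] 229 [0.678 0.26  0.065] [0.658 0.24  0.026] [0.714 0.286 0.07 ]
jar 0.91 [192. 190.] 435 [0.481 0.195 0.091] [0.453 0.166 0.054] [0.514 0.228 0.109]
teapot 0.96 [420. 196.] 1684 [ 0.475 -0.532  0.083] [ 0.42  -0.63   0.039] [ 0.54  -0.462  0.106]
teapot 0.48 [189. 168.] 7108 [0.574 0.222 0.026] [0.426 0.066 0.021] [0.738 0.373 0.045]
bowls 0.97 [ 89. 181.] 1112 [0.512 0.555 0.039] [0.458 0.498 0.012] [0.563 0.598 0.069]
bowls 0.57 [322. 142.] 1374 [ 0.643 -0.228  0.083] [ 0.601 -0.349  0.024] [ 0.69  -0.107  0.107]
```

The four steel tins at top (160,146), (176,134), (200,131), (216,143) on the turntable are the ones meant. The green ones at (88,230), (103,251), (130,270) are the decoys. The knob is at about (228,161).

```bash
python3 - <<'E'
from h import *
im,d,p,T=snap('top'); W=cloud(d,p,T)
c0=np.array([.58,.22])
r=np.hypot(W[...,0]-c0[0],W[...,1]-c0[1])
m=(W[...,2]>.036)&(W[...,2]<.05)&(r>.155)&(r<.195)
w=W[m]
for i in range(4):
    c,rad=tofit(w); e=abs(np.hypot(*(w[:,:2]-c).T)-rad); w=w[e<.008]
print('axis',c,rad,len(w))
# knob
m=(abs(W[...,0]-(c[0]))<.06)&(abs(W[...,1]-(c[1]-.13))<.03)&(W[...,2]>.07)
print('knob',W[m].round(3).tolist())
# tins
for uv in ((160,146),(176,134),(200,131),(216,143)):
    m=np.zeros(d.shape,np.uint8); cv2.circle(m,uv,11,1,-1)
    w=W[(m>0)&(W[...,2]>.060)&(W[...,2]<.072)]
    q=w[:,:2].astype(np.float32); (cx,cy),rr=cv2.minEnclosingCircle(q); print(uv,cx,cy,rr,w[:,2].mean(),'r',np.hypot(cx-c[0],cy-c[1]))
# unit top
m=(W[...,2]>.110)&(W[...,2]<.122)&(W[...,0]>.6)&(W[...,1]<0)&(W[...,1]>-.4)
q=W[m][:,:2].astype(np.float32); rc=cv2.minAreaRect(q); print('unit',rc,cv2.boxPoints(rc).round(3).tolist())
m=(W[...,2]>.065)&(W[...,2]<.09)&(W[...,0]<.635)&(W[...,0]>.56)&(W[...,1]<-.1)&(W[...,1]>-.36)
print('handle',W[m].round(3).tolist()[:60])
big=cv2.resize(im[50:230,120:400],None,fx=2.8,fy=2.8,interpolation=cv2.INTER_CUBIC); cv2.imwrite('pics/crop1.png',big)
E
```

```text
axis [0.58048273 0.21725656] 0.1687725177330249 934
knob [[0.64, 0.109, 0.07], [0.637, 0.115, 0.07], [0.595, 0.09, 0.087], [0.596, 0.087, 0.083], [0.592, 0.096, 0.085], [0.592, 0.093, 0.086], [0.591, 0.09, 0.086], [0.592, 0.087, 0.086], [0.592, 0.084, 0.084], [0.588, 0.096, 0.086], [0.588, 0.093, 0.086], [0.589, 0.09, 0.084], [0.589, 0.087, 0.084], [0.589, 0.083, 0.085], [0.588, 0.08, 0.086], [0.585, 0.096, 0.084], [0.585, 0.093, 0.086], [0.585, 0.09, 0.086], [0.585, 0.086, 0.087], [0.585, 0.083, 0.088], [0.586, 0.08, 0.083], [0.581, 0.096, 0.086], [0.581, 0.093, 0.086], [0.582, 0.09, 0.085], [0.582, 0.086, 0.085], [0.582, 0.083, 0.085], [0.582, 0.08, 0.084], [0.581, 0.097, 0.074], [0.578, 0.093, 0.087], [0.579, 0.09, 0.082], [0.578, 0.086, 0.087], [0.579, 0.083, 0.084], [0.582, 0.081, 0.071], [0.578, 0.094, 0.074], [0.578, 0.09, 0.076], [0.577, 0.087, 0.079], [0.579, 0.084, 0.072]]
(160, 146) 0.6385046243667603 0.3126974105834961 0.02509283274412155 0.06601314261682341 r 0.11169375642910927
(176, 134) 0.6803284883499146 0.2635345160961151 0.025275055319070816 0.06552214464941733 r 0
[... 1261 characters left out ...]
0.142, 0.069], [0.635, -0.152, 0.067], [0.635, -0.156, 0.067], [0.632, -0.174, 0.077], [0.631, -0.177, 0.08], [0.631, -0.18, 0.081], [0.632, -0.278, 0.083], [0.632, -0.281, 0.083], [0.626, -0.176, 0.084], [0.626, -0.179, 0.085], [0.629, -0.279, 0.08], [0.628, -0.281, 0.085], [0.625, -0.177, 0.079], [0.623, -0.179, 0.085], [0.626, -0.279, 0.08], [0.625, -0.281, 0.085], [0.621, -0.177, 0.079], [0.621, -0.18, 0.081], [0.623, -0.279, 0.078], [0.622, -0.281, 0.082], [0.616, -0.176, 0.086], [0.617, -0.18, 0.083], [0.619, -0.278, 0.08], [0.619, -0.282, 0.079], [0.614, -0.176, 0.082], [0.613, -0.18, 0.083], [0.616, -0.279, 0.079], [0.616, -0.282, 0.08], [0.617, -0.285, 0.078], [0.611, -0.177, 0.08]]
```

View pics/crop1.png

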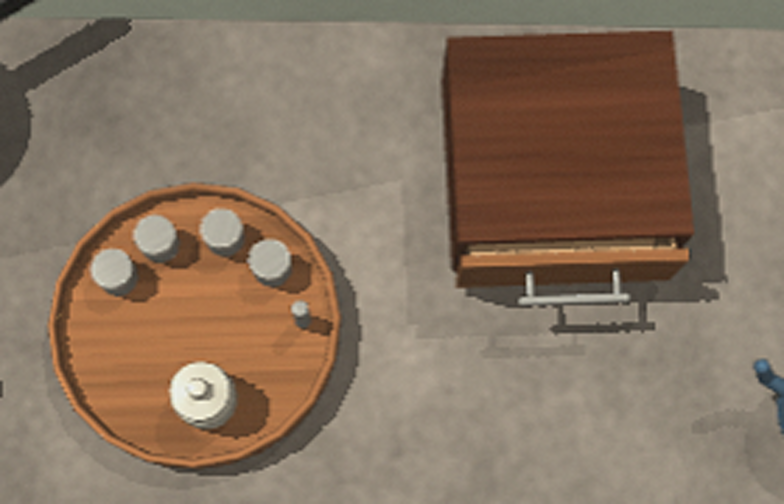

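arm_command(steps=[{"hand": 0.6, "travel": [0, 0, 0], "rotation": [0, -0.316, 0]}, {"hand": 0.6, "travel": [0, 0, 0], "rotation": [0, -0.316, 0]}, {"hand": 0.6, "travel": [0.11, 0, -0.165], "rotation": [0, 0, 0]}, {"hand": 0.6, "travel": [0.11, 0, -0.165], "rotation": [0, 0, 0]}, {"hand": 0.6, "travel": [0.11, 0, -0.165], "rotation": [0, 0, 0]}, {"hand": 0.6, "travel": [0.11, 0, -0.165], "rotation": [0, 0, 0]}, {"hand": 0.6, "travel": [0.11, 0, -0.165], "rotation": [0, 0, 0]}, {"hand": 0.6, "travel": [0.11, 0, -0.165], "rotation": [0, 0, 0]}, {"hand": 0.6, "travel": [0.11, 0, -0.165], "rotation": [0, 0, 0]}, {"hand": 0.6, "travel": [0.11, 0, -0.165], "rotation": [0, 0, 0]}, {"hand": 0.6, "travel": [0.11, 0, -0.165], "rotation": [0, 0, 0]}, {"hand": 0.6, "travel": [0.11, 0, -0.165], "rotation": [0, 0, 0]}, {"hand": 0.6, "travel": [0, 0, 0], "rotation": [0, 0, 0]}])

```text
time: 2.33
eef_pos: [0.5662, 0.1335, 0.2592]
tcp_rot: [-0.706, -0.008, 0.002, 0.709]
contact_force: [-0.7, 0.9, 0.2]
opening: 0.603
```

```bash
cat >> h.py <<'E'
def go(pos,yaw_deg=None):
    """report shift (units of .3m) in tool axes after & before rotation, rot about y. yaw = of tool x axis, tool pointing down"""
    s=ctrl.get_state(); Rm=R.from_quat(s['tcp_rot']).as_matrix(); d=np.array(pos)-s['eef_pos']
    y=np.degrees(np.arctan2(Rm[1,0],Rm[0,0]))
    print('pos',np.round(s['eef_pos'],4),'yaw %.2f tilt %.2f'%(y,np.degrees(np.arccos(-Rm[2,1]))),'F',np.round(s['contact_force'],1),'op %.3f'%s['opening'],'t %.2f'%s['time'])
    print(' shift now-axes',(Rm.T@d/.3).round(4),'|d| %.4f'%np.linalg.norm(d))
    if yaw_deg is not None:
        a=np.radians(yaw_deg); Rt=np.array([[np.cos(a),0,-np.sin(a)],[np.sin(a),0,np.cos(a)],[0,-1,0]])
        print(' rot',(R.from_matrix(Rm.T@Rt).as_rotvec(degrees=True)/30).round(4),' shift after rot',(Rt.T@d/.3).round(4))
E
python3 - <<'E'
from h import *
go([.585,.088,.2],0)
im,d,p,T=snap('top'); W=cloud(d,p,T)
# handle in unit frame
a=np.radians(3.05); ux=np.array([np.cos(a),np.sin(a)]); uy=np.array([-np.sin(a),np.cos(a)])
m=(W[...,2]>.06)&(W[...,2]<.095)&(W[...,0]<.611)&(W[...,0]>.56)&(W[...,1]<-.1)&(W[...,1]>-.36)
w=W[m]; print('bar',len(w),w.mean(0),np.polyfit(w[:,1],w[:,0],1), 'ylim',w[:,1].min(),w[:,1].max(),'x',w[:,0].min(),w[:,0].max())
for z0,z1 in((.095,.108),):
    m=(W[...,2]>z0)&(W[...,2]<z1)&(W[...,0]<.68)&(W[...,0]>.56)&(W[...,1]<-.07)&(W[...,1]>-.4); w=W[m]; u=w[:,:2]@ux; v=w[:,:2]@uy
    print('front panel top u',np.percentile(u,[2,50,98]),'v',np.percentile(v,[1,99]),'z',np.median(w[:,2]))
im,d,p,T=snap('wrist','w1.png')
E
```

```text
pos [0.5662 0.1335 0.2592] yaw 0.83 tilt 0.56 F [-0.7  0.9  0.2] op 0.603 t 2.33
 shift now-axes [ 0.0587  0.1972 -0.1533] |d| 0.0770
 rot [-0.0077  0.0275  0.0171]  shift after rot [ 0.0626  0.1973 -0.1516]
bar 134 [ 0.60314982 -0.22761923  0.08182101] [-0.04259385  0.59345464] ylim -0.29408322689112 -0.16654308861819409 x 0.5967794712423173 0.6108272305272633
front panel top u [0.62529688 0.63396011 0.65379854] v [-0.39293472 -0.13085459] z 0.10277961776033973
```

View pics/w1.png

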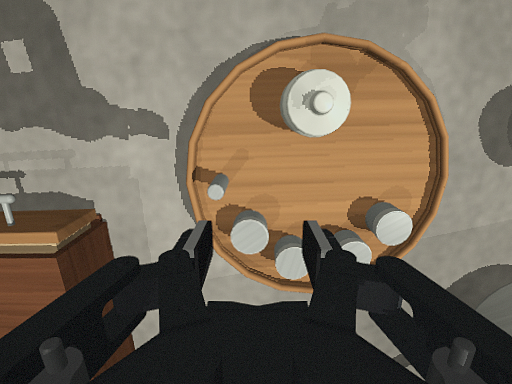

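The wrist view shows the knob at (216,187), the jar at (316,102), all four tins, and the drawer corner at left. I'll refine knob and axis from this depth.

```bash
cat >> h.py <<'E'
def axisfit(W,c0=(.58,.217)):
    r=np.hypot(W[...,0]-c0[0],W[...,1]-c0[1]); m=(W[...,2]>.037)&(W[...,2]<.05)&(r>.155)&(r<.195); w=W[m]
    for i in range(4):
        c,rad=tofit(w); e=abs(np.hypot(*(w[:,:2]-c).T)-rad); w=w[e<.008]
    return c,rad,len(w)
def blob(W,c,rr,z0,z1):
    r=np.hypot(W[...,0]-c[0],W[...,1]-c[1]); w=W[(r<rr)&(W[...,2]>z0)&(W[...,2]<z1)]
    if len(w)<5: return None
    (x,y),R_=cv2.minEnclosingCircle(w[:,:2].astype(np.float32)); return np.round([x,y,R_,np.median(w[:,2]),len(w)],4)
E
python3 - <<'E'
from h import *
im,d,p,T=snap('wrist'); W=cloud(d,p,T)
c,r,n=axisfit(W);print(c,r,n); print('knob',blob(W,(.585,.088),.02,.08,.095)); print('disc z',np.nanmedian(W[180:220,330:380,2]))
w=W[(np.hypot(W[...,0]-.585,W[...,1]-.088)<.02)&(W[...,2]>.08)]; print(np.percentile(w,[5,50,95],axis=0))
E
```

```text
[0.57828605 0.21827897] 0.16795027541210092 5567
knob [5.837e-01 8.960e-02 9.900e-03 8.550e-02 2.290e+02]
disc z 0.026180797418245083
[[0.56595874 0.08180174 0.0857743 ]
 [0.57231218 0.08711359 0.29836491]
 [0.58153364 0.09532261 0.31652333]]
```

arm_command(steps=[{"hand": 0.6, "travel": [0, 0, 0], "rotation": [-0.008, 0.027, 0.017]}, {"hand": 0.6, "travel": [0.06, 0.1, -0.148], "rotation": [0, 0, 0]}, {"hand": 0.6, "travel": [0, 0.1, 0], "rotation": [0, 0, 0]}, {"hand": 0.6, "travel": [0, 0, 0], "rotation": [0, 0, 0]}])

```text
time: 2.98
eef_pos: [0.5808, 0.0982, 0.1991]
tcp_rot: [-0.707, -0.005, 0.005, 0.707]
contact_force: [-0.5, 0.5, 0.1]
opening: 0.602
```

```bash
python3 - <<'E'
from h import *
go([.584,.089,.079],0)
E
```

```text
pos [0.5808 0.0982 0.1991] yaw 0.77 tilt 0.05 F [-0.5  0.5  0.1] op 0.602 t 2.98
 shift now-axes [ 0.01    0.4004 -0.0311] |d| 0.1205
 rot [-0.0017  0.0257  0.0003]  shift after rot [ 0.0105  0.4004 -0.0306]
```

arm_command(grip_force=60, steps=[{"hand": 0.5, "travel": [0.01, 0, -0.031], "rotation": [0, 0.02, 0]}, {"hand": 0.5, "travel": [0, 0.15, 0], "rotation": [0, 0, 0]}, {"hand": 0.5, "travel": [0, 0.15, 0], "rotation": [0, 0, 0]}, {"hand": 0.5, "travel": [0, 0.1, 0], "rotation": [0, 0, 0]}, {"hand": 0.5, "travel": [0, 0, 0], "rotation": [0, 0, 0]}])

```text
time: 3.6
eef_pos: [0.5907, 0.0907, 0.0866]
tcp_rot: [0.707, 0.008, 0.004, -0.707]
contact_force: [-0.9, -0.2, -0.9]
opening: 0.503
```

```bash
python3 - <<'E'
from h import *
go([.584,.089,.079],0)
E
```

```text
pos [0.5907 0.0907 0.0866] yaw 0.38 tilt 0.98 F [-0.9 -0.2 -0.9] op 0.503 t 3.60
 shift now-axes [-0.0228  0.0248 -0.0056] |d| 0.0102
 rot [0.0007 0.0127 0.0326]  shift after rot [-0.0223  0.0252 -0.0058]
```

arm_command(steps=[{"hand": 0.5, "travel": [-0.022, 0.02, -0.006], "rotation": [0, 0.012, 0.032]}, {"hand": 0.5, "travel": [0, 0, 0], "rotation": [0, 0, 0]}, {"hand": 0, "travel": [0, 0, 0], "rotation": [0, 0, 0]}, {"hand": 0, "travel": [0, 0, 0], "rotation": [0, 0, 0]}, {"hand": 0, "travel": [0, 0, 0], "rotation": [0, 0, 0]}, {"hand": 0, "travel": [0, 0, 0], "rotation": [0, 0, 0]}])

```text
time: 4.35
eef_pos: [0.5876, 0.0881, 0.0865]
tcp_rot: [0.708, 0.004, 0.003, -0.706]
contact_force: [0.7, -0.7, -1.7]
opening: 0.207
```

```bash
python3 - <<'E'
from h import *
go([.584,.089,.079],0)
E
```

```text
pos [0.5876 0.0881 0.0865] yaw 0.04 tilt 0.57 F [ 0.7 -0.7 -1.7] op 0.207 t 4.35
 shift now-axes [-0.0123  0.0249  0.0031] |d| 0.0084
 rot [0.004  0.0014 0.0186]  shift after rot [-0.012  0.025  0.003]
```

arm_command(steps=[{"hand": 0, "travel": [-0.034, 0, 0.0005], "rotation": [0, 0, 0]}, {"hand": 0, "travel": [-0.068, 0, 0.006], "rotation": [0, 0, 0]}, {"hand": 0, "travel": [-0.066, 0, 0.016], "rotation": [0, 0, 0]}, {"hand": 0, "travel": [-0.062, 0, 0.027], "rotation": [0, 0, 0]}, {"hand": 0, "travel": [-0.057, 0, 0.037], "rotation": [0, 0, 0]}])

```text
time: 4.97
eef_pos: [0.5014, 0.1112, 0.0864]
tcp_rot: [0.709, 0.003, 0.007, -0.705]
contact_force: [2.0, -5.3, 0.1]
opening: 0.213
```

```bash
cat >> h.py <<'E'
def ang(ax=(.579,.218)):
    s=ctrl.get_state(); d=s['eef_pos'][:2]-np.array(ax); th=np.degrees(np.arctan2(d[1],d[0])); 
    if th>90: th-=360
    print('theta %.1f'%th,'turn %.1f deg'%(-90-th),'r %.4f'%np.hypot(*d),'z %.4f'%s['eef_pos'][2],'F',np.round(s['contact_force'],1),'op %.3f'%s['opening'],'t %.2f'%s['time'])
    Rm=R.from_quat(s['tcp_rot']).as_matrix()
    return th
def arc(n=6,step=9,r=.1295,ax=(.579,.218),sgn=-1):
    th=ang(ax); s=ctrl.get_state(); Rm=R.from_quat(s['tcp_rot']).as_matrix(); P=s['eef_pos'][:2]
    for i in range(n):
        th+=sgn*step; a=np.radians(th); Q=np.array(ax)+r*np.array([np.cos(a),np.sin(a)]); print('  ->%.1f'%th,(Rm.T@np.r_[Q-P,0]/.3).round(4)); P=Q
E
python3 - <<'E'
from h import *
go([.584,.089,.079],0)
arc()
E
```

```text
pos [0.5014 0.1112 0.0864] yaw -0.33 tilt 0.92 F [ 2.  -5.3  0.1] op 0.213 t 4.97
 shift now-axes [ 0.2753  0.0293 -0.0722] |d| 0.0858
 rot [ 0.013  -0.0112  0.0278]  shift after rot [ 0.2752  0.0248 -0.074 ]
theta -126.0 turn 36.0 deg r 0.1320 z 0.0864 F [ 2.  -5.3  0.1] op 0.213 t 4.97
  ->-135.0 [-0.0469 -0.001   0.0504]
  ->-144.0 [-0.0443 -0.001   0.0512]
  ->-153.0 [-0.0357 -0.0009  0.0575]
  ->-162.0 [-0.0263 -0.0008  0.0624]
  ->-171.0 [-0.0162 -0.0007  0.0658]
  ->-180.0 [-0.0057 -0.0005  0.0675]
```

Tracking nicely; continue.

arm_command(steps=[{"hand": 0, "travel": [-0.047, 0, 0.05], "rotation": [0.01, 0, 0.02]}, {"hand": 0, "travel": [-0.044, 0, 0.051], "rotation": [0, 0, 0]}, {"hand": 0, "travel": [-0.036, 0, 0.057], "rotation": [0, 0, 0]}, {"hand": 0, "travel": [-0.026, 0, 0.062], "rotation": [0, 0, 0]}, {"hand": 0, "travel": [-0.016, 0, 0.066], "rotation": [0, 0, 0]}, {"hand": 0, "travel": [-0.006, 0, 0.067], "rotation": [0, 0, 0]}])

```text
time: 5.72
eef_pos: [0.4368, 0.2125, 0.0865]
tcp_rot: [0.714, -0.014, -0.005, -0.7]
contact_force: [-1.0, -2.3, 2.2]
opening: 0.194
```

```bash
python3 - <<'E'
from h import *
go([.584,.089,.0865],0)
arc(10)
E
```

```text
pos [0.4368 0.2125 0.0865] yaw -0.70 tilt 1.88 F [-1.  -2.3  2.2] op 0.194 t 5.72
 shift now-axes [ 0.4956 -0.0059 -0.406 ] |d| 0.1922
 rot [ 0.0352 -0.0229 -0.0519]  shift after rot [ 4.907e-01 -1.000e-04 -4.118e-01]
theta -177.8 turn 87.8 deg r 0.1423 z 0.0865 F [-1.  -2.3  2.2] op 0.194 t 5.72
  ->-186.8 [ 0.0446 -0.0025  0.0698]
  ->-195.8 [ 0.0125 -0.0016  0.0666]
  ->-204.8 [ 0.0227 -0.0018  0.0638]
  ->-213.8 [ 0.0324 -0.002   0.0594]
  ->-222.8 [ 0.0413 -0.0021  0.0536]
  ->-231.8 [ 0.0492 -0.0022  0.0465]
  ->-240.8 [ 0.0559 -0.0022  0.0382]
  ->-249.8 [ 0.0612 -0.0022  0.029 ]
  ->-258.8 [ 0.065  -0.0021  0.0191]
  ->-267.8 [ 0.0671 -0.002   0.0087]
```

arm_command(steps=[{"hand": 0, "travel": [0.03, 0, 0], "rotation": [0.03, -0.02, -0.05]}, {"hand": 0, "travel": [0, 0, 0], "rotation": [0, 0, 0]}, {"hand": 0, "travel": [0, 0, 0], "rotation": [0, 0, 0]}])

```text
time: 6.1
eef_pos: [0.4366, 0.2138, 0.0866]
tcp_rot: [0.709, -0.009, -0.009, -0.705]
contact_force: [4.0, -0.5, -5.4]
opening: 0.193
```

```bash
python3 - <<'E'
from h import *
go([.584,.089,.0865],0)
arc(2)
im,d,p,T=snap('top'); W=cloud(d,p,T); print(axisfit(W))
big=cv2.resize(im[80:260,110:290],None,fx=3.3,fy=3.3,interpolation=cv2.INTER_CUBIC); cv2.imwrite('pics/crop2.png',big)
im,d,p,T=snap('wrist','w2.png'); W=cloud(d,p,T); print(axisfit(W))
E
```

```text
pos [0.4366 0.2138 0.0866] yaw -0.01 tilt 1.46 F [ 4.  -0.5 -5.4] op 0.193 t 6.10
 shift now-axes [ 0.4912 -0.0096 -0.4159] |d| 0.1931
 rot [ 0.0103 -0.0002 -0.0475]  shift after rot [ 4.913e-01  3.000e-04 -4.159e-01]
theta -178.3 turn 88.3 deg r 0.1424 z 0.0866 F [ 4.  -0.5 -5.4] op 0.193 t 6.10
  ->-187.3 [ 0.0464 -0.0015  0.0689]
  ->-196.3 [ 0.0138 -0.0007  0.0663]
(array([0.58062812, 0.21729558]), np.float64(0.16867325650841955), 734)
(array([0.57307612, 0.21859952]), np.float64(0.16482958078282467), 7705)
```

View pics/crop2.png

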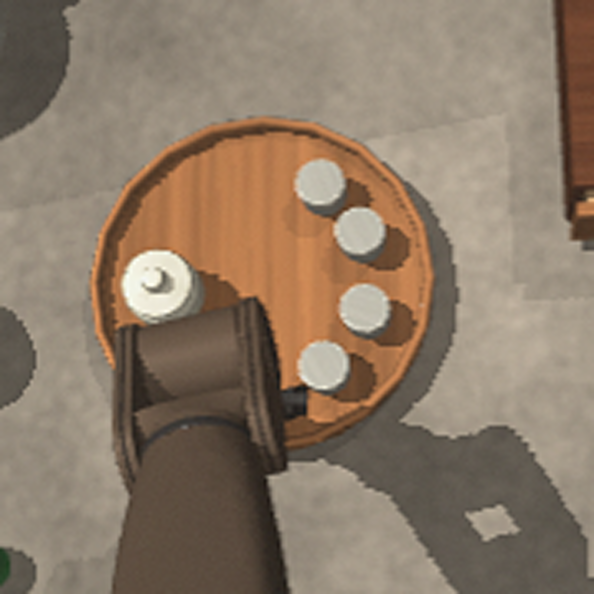

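View pics/w2.png

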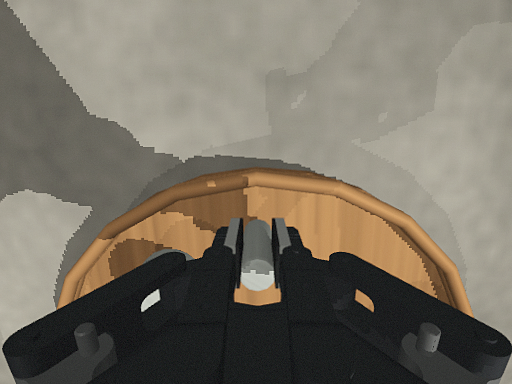

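arm_command(steps=[{"hand": 0.35, "travel": [0, 0, 0], "rotation": [0, 0, -0.05]}, {"hand": 0.35, "travel": [0.043, 0, 0.01], "rotation": [0, 0, 0]}, {"hand": 0.35, "travel": [0, 0, 0], "rotation": [0, 0, 0]}])

```text
time: 6.58
eef_pos: [0.4508, 0.2174, 0.0875]
tcp_rot: [0.708, 0.001, 0.001, -0.706]
contact_force: [0.0, 0.0, 0.8]
opening: 0.351
```

```bash
python3 - <<'E'
from h import *
go([.45,.217,.079],0)
im,d,p,T=snap('wrist','w3.png'); W=cloud(d,p,T); print(blob(W,(.45,.217),.03,.078,.095))
E
```

```text
pos [0.4508 0.2174 0.0875] yaw -0.00 tilt 0.27 F [0.  0.  0.8] op 0.351 t 6.58
 shift now-axes [-0.0027  0.0284 -0.0013] |d| 0.0086
 rot [ 0.0073 -0.0001  0.005 ]  shift after rot [-0.0026  0.0284 -0.0014]
[4.438e-01 2.181e-01 2.840e-02 8.580e-02 2.239e+03]
```

View pics/w3.png

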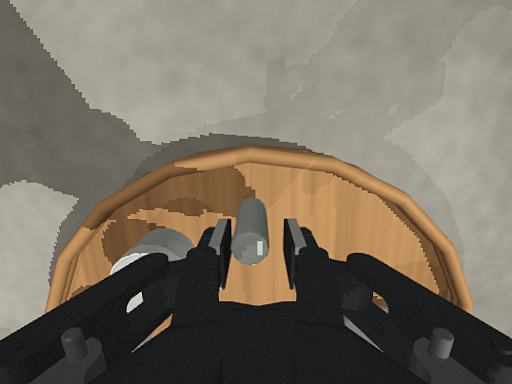

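arm_command(grip_force=70, steps=[{"hand": 0.35, "travel": [0, 0.03, -0.01], "rotation": [0, 0, 0]}, {"hand": 0.35, "travel": [0, 0, 0], "rotation": [0, 0, 0]}, {"hand": 0, "travel": [0, 0, 0], "rotation": [0, 0, 0]}, {"hand": 0, "travel": [0, 0, 0], "rotation": [0, 0, 0]}, {"hand": 0, "travel": [0, 0, 0], "rotation": [0, 0, 0]}, {"hand": 0, "travel": [0, 0, 0], "rotation": [0, 0, 0]}])

```text
time: 7.38
eef_pos: [0.4501, 0.214, 0.0778]
tcp_rot: [0.709, 0.0, 0.0, -0.706]
contact_force: [-0.2, -0.6, -0.6]
opening: 0.211
```

```bash
python3 - <<'E'
from h import *
go([.45,.217,.079],0)
arc(6)
E
```

```text
pos [0.4501 0.214  0.0778] yaw -0.01 tilt 0.24 F [-0.2 -0.6 -0.6] op 0.211 t 7.38
 shift now-axes [-0.0004 -0.0041  0.0099] |d| 0.0032
 rot [ 0.0077 -0.0005  0.0019]  shift after rot [-0.0004 -0.004   0.01  ]
theta -178.2 turn 88.2 deg r 0.1289 z 0.0778 F [-0.2 -0.6 -0.6] op 0.211 t 7.38
  ->-187.2 [ 0.0013 -0.0003  0.0676]
  ->-196.2 [ 0.0138 -0.0003  0.0663]
  ->-205.2 [ 0.024  -0.0002  0.0634]
  ->-214.2 [ 0.0336 -0.0002  0.0588]
  ->-223.2 [ 0.0424 -0.0002  0.0529]
  ->-232.2 [ 0.0501 -0.0001  0.0456]
```

arm_command(steps=[{"hand": 0, "travel": [0.006, 0, 0.067], "rotation": [0, 0, 0]}, {"hand": 0, "travel": [0.019, 0, 0.065], "rotation": [0, 0, 0]}, {"hand": 0, "travel": [0.029, 0, 0.061], "rotation": [0, 0, 0]}, {"hand": 0, "travel": [0.038, 0, 0.056], "rotation": [0, 0, 0]}])

```text
time: 7.88
eef_pos: [0.4711, 0.2878, 0.0775]
tcp_rot: [0.71, -0.013, -0.004, -0.704]
contact_force: [-2.2, -2.4, 4.9]
opening: 0.214
```

```bash
python3 - <<'E'
from h import *
go([.45,.217,.079],0)
arc(6)
E
```

```text
pos [0.4711 0.2878 0.0775] yaw -0.68 tilt 1.46 F [-2.2 -2.4  4.9] op 0.214 t 7.88
 shift now-axes [-0.0677 -0.0013 -0.2369] |d| 0.0739
 rot [ 0.0169 -0.0225 -0.0458]  shift after rot [-0.0704 -0.005  -0.2361]
theta -212.9 turn 122.9 deg r 0.1285 z 0.0775 F [-2.2 -2.4  4.9] op 0.214 t 7.88
  ->-221.9 [ 0.0377 -0.0014  0.056 ]
  ->-230.9 [ 0.0485 -0.0016  0.0473]
  ->-239.9 [ 0.0553 -0.0017  0.0391]
  ->-248.9 [ 0.0607 -0.0017  0.03  ]
  ->-257.9 [ 0.0647 -0.0017  0.0201]
  ->-266.9 [ 0.067  -0.0017  0.0097]
```

arm_command(steps=[{"hand": 0, "travel": [0.042, 0, 0.052], "rotation": [0.01, -0.02, -0.04]}, {"hand": 0, "travel": [0.051, 0, 0.043], "rotation": [0, 0, 0]}, {"hand": 0, "travel": [0.058, 0, 0.034], "rotation": [0, 0, 0]}, {"hand": 0, "travel": [0.062, 0, 0.025], "rotation": [0, 0, 0]}])

```text
time: 8.38
eef_pos: [0.5319, 0.3369, 0.0774]
tcp_rot: [0.708, -0.009, -0.003, -0.706]
contact_force: [-1.1, -3.1, 6.1]
opening: 0.213
```

```bash
python3 - <<'E'
from h import *
go([.45,.217,.079],0)
arc(4)
E
```

```text
pos [0.5319 0.3369 0.0774] yaw -0.48 tilt 1.01 F [-1.1 -3.1  6.1] op 0.213 t 8.38
 shift now-axes [-2.696e-01  4.000e-04 -4.019e-01] |d| 0.1452
 rot [ 0.0044 -0.016  -0.0333]  shift after rot [-0.2729 -0.0053 -0.3996]
theta -248.4 turn 158.4 deg r 0.1279 z 0.0774 F [-1.1 -3.1  6.1] op 0.213 t 8.38
  ->-257.4 [ 0.0625 -0.0012  0.0255]
  ->-266.4 [ 0.067  -0.0012  0.0101]
  ->-275.4 [ 0.0677 -0.0012 -0.0005]
  ->-284.4 [ 0.0668 -0.0011 -0.0111]
```

arm_command(steps=[{"hand": 0, "travel": [0.062, 0, 0.024], "rotation": [0, -0.015, -0.033]}, {"hand": 0, "travel": [0.05, 0, 0.008], "rotation": [0, 0, 0]}, {"hand": 0, "travel": [0.03, 0, 0], "rotation": [0, 0, 0]}, {"hand": 0, "travel": [0.03, 0, 0], "rotation": [0, 0, 0]}])

```text
time: 8.88
eef_pos: [0.5766, 0.3474, 0.0769]
tcp_rot: [0.709, -0.01, -0.009, -0.705]
contact_force: [-16.8, -5.9, 10.2]
opening: 0.213
```

```bash
python3 - <<'E'
from h import *
go([.45,.217,.079],0)
arc(2)
E
```

```text
pos [0.5766 0.3474 0.0769] yaw -0.14 tilt 1.60 F [-16.8  -5.9  10.2] op 0.213 t 8.88
 shift now-axes [-0.421   0.0072 -0.4357] |d| 0.1818
 rot [ 0.0122 -0.0046 -0.0519]  shift after rot [-0.422  -0.007  -0.4347]
theta -268.9 turn 178.9 deg r 0.1294 z 0.0769 F [-16.8  -5.9  10.2] op 0.213 t 8.88
  ->-277.9 [ 0.0676 -0.0018 -0.0037]
  ->-286.9 [ 0.0662 -0.0017 -0.0144]
```

arm_command(steps=[{"hand": 0, "travel": [0, 0, 0], "rotation": [0, 0, 0]}, {"hand": 0.4, "travel": [0, 0, 0], "rotation": [0, 0, 0]}, {"hand": 0.4, "travel": [0, 0, 0], "rotation": [0, 0, -0.05]}, {"hand": 0.4, "travel": [0, -0.15, 0], "rotation": [0, 0, 0]}, {"hand": 0.4, "travel": [0, -0.2, 0], "rotation": [0, 0, 0]}, {"hand": 0.4, "travel": [0, -0.15, 0], "rotation": [0, 0, 0]}, {"hand": 0.35, "travel": [0, 0, -0.2], "rotation": [0, 0, 0]}, {"hand": 0.35, "travel": [0, 0, -0.2], "rotation": [0, 0, 0]}, {"hand": 0.35, "travel": [0, 0, -0.2], "rotation": [0, 0, 0]}, {"hand": 0.35, "travel": [0, 0, -0.2], "rotation": [0, 0, 0]}, {"hand": 0.35, "travel": [0, 0, -0.2], "rotation": [0, 0, 0]}, {"hand": 0.35, "travel": [0, 0, -0.2], "rotation": [0, 0, 0]}, {"hand": 0.35, "travel": [0, 0, -0.2], "rotation": [0, 0, 0]}])

```text
time: 10.5
eef_pos: [0.5796, -0.0823, 0.236]
tcp_rot: [0.713, 0.011, 0.003, -0.701]
contact_force: [0.8, -0.3, 0.4]
opening: 0.351
```

arm_command(steps=[{"hand": 0.35, "travel": [0, 0, 0], "rotation": [0, 0.34, 0]}, {"hand": 0.35, "travel": [0, 0, 0], "rotation": [0, 0.34, 0]}, {"hand": 0.35, "travel": [0, 0, 0], "rotation": [0, 0.34, 0]}, {"hand": 0.35, "travel": [0, 0, 0], "rotation": [0, 0.34, 0]}, {"hand": 0.35, "travel": [0, 0, 0], "rotation": [0, 0.34, 0]}, {"hand": 0.35, "travel": [0, 0, 0], "rotation": [0, 0.34, 0]}, {"hand": 0.35, "travel": [0, 0, 0], "rotation": [0, 0.34, 0]}, {"hand": 0.35, "travel": [0, 0, 0], "rotation": [0, 0.34, 0]}, {"hand": 0.35, "travel": [0, 0, 0], "rotation": [0, 0.15, 0]}, {"hand": 0.35, "travel": [0, 0, 0], "rotation": [0, 0, 0]}])

```text
time: 11.75
eef_pos: [0.5787, -0.0917, 0.2344]
tcp_rot: [0.506, -0.479, 0.509, -0.506]
contact_force: [-0.2, 0.3, -0.2]
opening: 0.346
```

```bash
python3 - <<'E'
from h import *
go([.603,-.229,.17],-87)
im,d,p,T=snap('top','t2.png'); W=cloud(d,p,T)
big=cv2.resize(im[50:230,120:400],None,fx=2.8,fy=2.8,interpolation=cv2.INTER_CUBIC); cv2.imwrite('pics/crop3.png',big)
print('knob',blob(W,(.576,.347),.02,.08,.092))
E
```

```text
pos [ 0.5787 -0.0917  0.2344] yaw -88.64 tilt 2.39 F [-0.2  0.3 -0.2] op 0.346 t 11.75
 shift now-axes [0.4528 0.2305 0.0634] |d| 0.1536
 rot [-0.0535 -0.0538  0.0592]  shift after rot [0.4614 0.2146 0.0568]
knob [5.679e-01 3.450e-01 1.000e-02 8.440e-02 2.900e+01]
```

View pics/crop3.png

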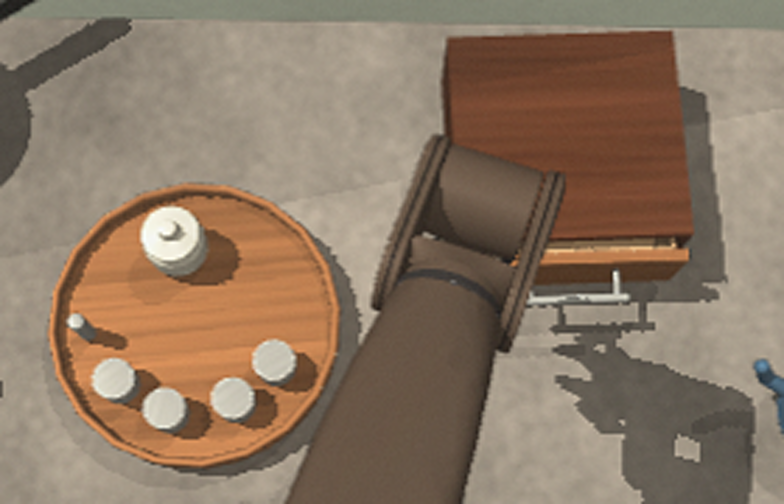

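```bash
python3 - <<'E'
from h import *
im,d,p,T=snap('top'); W=cloud(d,p,T)
B=np.array([[.6385,.3127],[.6803,.2635],[.6898,.1849],[.6525,.1279]]);ax=np.array([.5805,.2173])
G=2*ax-B; A=[]
for g in G:
    b=blob(W,g,.034,.060,.072); print(b); A.append(b[:2])
A=np.array(A)
b=B-B.mean(0);a=A-A.mean(0); an=np.angle(np.sum((a[:,0]+1j*a[:,1])*(b[:,0]-1j*b[:,1]))); print('rot deg',np.degrees(an), 'cw',np.degrees(-an)%360)
E
```

```text
[5.295e-01 1.187e-01 2.460e-02 6.570e-02 1.750e+02]
[4.834e-01 1.657e-01 2.440e-02 6.550e-02 1.700e+02]
[4.710e-01 2.428e-01 2.410e-02 6.540e-02 1.640e+02]
[5.045e-01 3.027e-01 2.470e-02 6.550e-02 1.790e+02]
rot deg -176.74634159480956 cw 176.74634159480956
```

arm_command(steps=[{"hand": 0.35, "travel": [0, 0, 0], "rotation": [-0.053, -0.054, 0.059]}, {"hand": 0.35, "travel": [0.2, 0.05, 0.02], "rotation": [0, 0, 0]}, {"hand": 0.35, "travel": [0.2, 0.05, 0.02], "rotation": [0, 0, 0]}, {"hand": 0.35, "travel": [0.05, 0.05, 0.02], "rotation": [0, 0, 0]}, {"hand": 0.35, "travel": [0, 0, 0], "rotation": [0, 0, 0]}, {"hand": 0.35, "travel": [0, 0, 0], "rotation": [0, 0, 0]}])

```text
time: 12.6
eef_pos: [0.6059, -0.2285, 0.1895]
tcp_rot: [-0.515, 0.483, -0.485, 0.516]
contact_force: [-0.1, 0.2, -0.2]
opening: 0.347
```

```bash
python3 - <<'E'
from h import *
go([.603,-.229,.084],-87)
im,d,p,T=snap('wrist','w4.png'); W=cloud(d,p,T)
m=(W[...,2]>.06)&(W[...,2]<.095)&(W[...,0]<.62)&(W[...,0]>.56)&(W[...,1]<-.1)&(W[...,1]>-.36)
w=W[m]; print('bar',len(w),np.percentile(w,[1,50,99],axis=0).round(4))
E
```

```text
pos [ 0.6059 -0.2285  0.1895] yaw -86.40 tilt 0.21 F [-0.1  0.2 -0.2] op 0.347 t 12.60
 shift now-axes [ 0.0006  0.3517 -0.0108] |d| 0.1056
 rot [-0.0062  0.0199  0.003 ]  shift after rot [ 0.0013  0.3517 -0.0097]
bar 1856 [[ 0.5958 -0.2907  0.0784]
 [ 0.6036 -0.2201  0.0826]
 [ 0.6191 -0.1673  0.0846]]
```

View pics/w4.png

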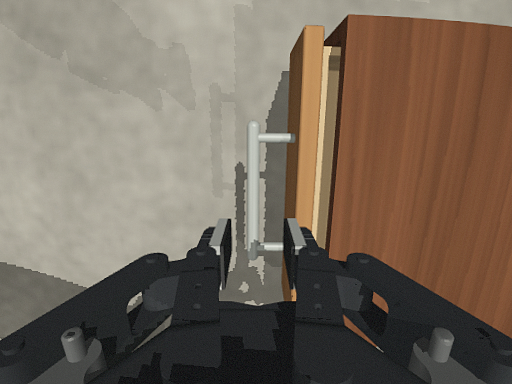

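arm_command(steps=[{"hand": 0.33, "travel": [0, 0.1, -0.012], "rotation": [0, 0.02, 0]}, {"hand": 0.33, "travel": [0, 0.0, 0], "rotation": [0, 0, 0]}])

```text
time: 12.9
eef_pos: [0.6029, -0.2265, 0.1612]
tcp_rot: [-0.513, 0.484, -0.488, 0.514]
contact_force: [0.2, -0.0, 0.4]
opening: 0.328
```

```bash
python3 - <<'E'
from h import *
go([.602,-.229,.084],-87)
im,d,p,T=snap('wrist','w5.png')
E
```

```text
pos [ 0.6029 -0.2265  0.1612] yaw -86.81 tilt 0.37 F [ 0.2 -0.   0.4] op 0.328 t 12.90
 shift now-axes [ 0.0072  0.2573 -0.0049] |d| 0.0772
 rot [-0.0108  0.0064  0.0058]  shift after rot [ 0.008   0.2573 -0.0035]
```

View pics/w5.png

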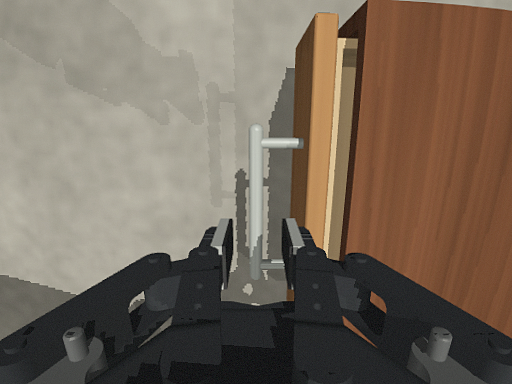

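arm_command(steps=[{"hand": 0.33, "travel": [0.007, 0.1, -0.006], "rotation": [0, 0, 0]}, {"hand": 0.33, "travel": [0, 0.1, 0], "rotation": [0, 0, 0]}, {"hand": 0.33, "travel": [0, 0.055, 0], "rotation": [0, 0, 0]}, {"hand": 0.33, "travel": [0, 0.0, 0], "rotation": [0, 0, 0]}])

```text
time: 13.45
eef_pos: [0.6094, -0.2306, 0.0954]
tcp_rot: [-0.512, 0.476, -0.494, 0.517]
contact_force: [-0.6, -1.3, -0.1]
opening: 0.328
```

```bash
python3 - <<'E'
from h import *
go([.602,-.229,.084],-87)
im,d,p,T=snap('wrist','w6.png')
E
```

```text
pos [ 0.6094 -0.2306  0.0954] yaw -86.58 tilt 1.55 F [-0.6 -1.3 -0.1] op 0.328 t 13.45
 shift now-axes [-0.0072  0.0372 -0.0251] |d| 0.0136
 rot [-0.0444  0.0142  0.0267]  shift after rot [-0.0065  0.0379 -0.0243]
```

View pics/w6.png

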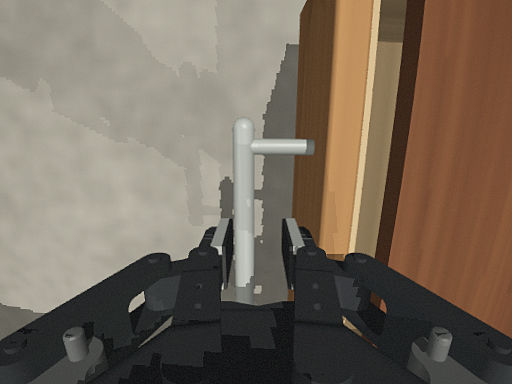

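arm_command(steps=[{"hand": 0.33, "travel": [-0.006, 0, -0.025], "rotation": [-0.044, 0.014, 0.027]}, {"hand": 0.33, "travel": [0, 0.03, 0], "rotation": [0, 0, 0]}, {"hand": 0.33, "travel": [0, 0, 0], "rotation": [0, 0, 0]}, {"hand": 0, "travel": [0, 0, 0], "rotation": [0, 0, 0]}, {"hand": 0, "travel": [0, 0, 0], "rotation": [0, 0, 0]}, {"hand": 0, "travel": [0, 0, 0], "rotation": [0, 0, 0]}])

```text
time: 14.25
eef_pos: [0.6037, -0.2305, 0.0908]
tcp_rot: [-0.512, 0.485, -0.489, 0.513]
contact_force: [0.2, -0.0, -0.3]
opening: 0.096
```

```bash
python3 - <<'E'
from h import *
go([.602,-.229,.084],-87)
a=np.radians(3.05); s=ctrl.get_state(); go(s['eef_pos']-.185*np.array([np.cos(a),np.sin(a),0]),-87)
E
```

```text
pos [ 0.6037 -0.2305  0.0908] yaw -87.01 tilt 0.35 F [ 0.2 -0.  -0.3] op 0.096 t 14.25
 shift now-axes [-0.0054  0.0226 -0.0056] |d| 0.0072
 rot [-0.0097 -0.0003  0.0063]  shift after rot [-0.0054  0.0226 -0.0055]
pos [ 0.6037 -0.2305  0.0908] yaw -87.01 tilt 0.35 F [ 0.2 -0.  -0.3] op 0.096 t 14.25
 shift now-axes [ 6.000e-04 -3.100e-03 -6.167e-01] |d| 0.1850
 rot [-0.0097 -0.0003  0.0063]  shift after rot [ 5.000e-04  0.000e+00 -6.167e-01]
```

Gripped on the bar (opening 0.096 ≈ 8–11 mm). Pull.

arm_command(steps=[{"hand": 0, "travel": [0, 0, -0.06], "rotation": [0, 0, 0]}, {"hand": 0, "travel": [0, 0, -0.08], "rotation": [0, 0, 0]}, {"hand": 0, "travel": [0, 0, -0.08], "rotation": [0, 0, 0]}, {"hand": 0, "travel": [0, 0, -0.08], "rotation": [0, 0, 0]}, {"hand": 0, "travel": [0, 0, -0.08], "rotation": [0, 0, 0]}])

```text
time: 14.88
eef_pos: [0.4911, -0.2364, 0.0907]
tcp_rot: [-0.511, 0.482, -0.492, 0.515]
contact_force: [0.7, 0.4, -0.6]
opening: 0.1
```

```bash
python3 - <<'E'
from h import *
go([.42,-.24,.09],-87)
E
```

```text
pos [ 0.4911 -0.2364  0.0907] yaw -86.98 tilt 0.89 F [ 0.7  0.4 -0.6] op 0.100 t 14.88
 shift now-axes [-0.0007 -0.001  -0.2372] |d| 0.0712
 rot [-0.0275  0.0008  0.0109]  shift after rot [-0.0006  0.0024 -0.2372]
```

arm_command(steps=[{"hand": 0, "travel": [0, 0, -0.08], "rotation": [-0.027, 0, 0.01]}, {"hand": 0, "travel": [0, 0, -0.07], "rotation": [0, 0, 0]}, {"hand": 0, "travel": [0, 0, -0.04], "rotation": [0, 0, 0]}, {"hand": 0, "travel": [0, 0, -0.04], "rotation": [0, 0, 0]}])

```text
time: 15.38
eef_pos: [0.4239, -0.2402, 0.0909]
tcp_rot: [-0.508, 0.483, -0.493, 0.515]
contact_force: [34.8, 7.2, -22.4]
opening: 0.098
```

```bash
python3 - <<'E'
from h import *
go([.42,-.24,.09],-87)
E
```

```text
pos [ 0.4239 -0.2402  0.0909] yaw -87.27 tilt 0.93 F [ 34.8   7.2 -22.4] op 0.098 t 15.38
 shift now-axes [-0.0011  0.0027 -0.0129] |d| 0.0040
 rot [-0.0303 -0.0091  0.0062]  shift after rot [-0.0012  0.0029 -0.0128]
```

arm_command(steps=[{"hand": 0, "travel": [0, 0, 0], "rotation": [0, 0, 0]}, {"hand": 0.35, "travel": [0, 0, 0], "rotation": [0, 0, 0]}, {"hand": 0.35, "travel": [0, 0, 0], "rotation": [0, 0, 0]}, {"hand": 0.35, "travel": [0, -0.15, 0], "rotation": [0, 0, 0]}, {"hand": 0.35, "travel": [0, -0.2, 0], "rotation": [0, 0, 0]}, {"hand": 0.7, "travel": [0, -0.15, 0], "rotation": [0, 0, 0]}, {"hand": 0.73, "travel": [-0.1, 0, 0.1], "rotation": [0, 0, 0]}, {"hand": 0.73, "travel": [-0.2, 0, 0.1], "rotation": [0, 0, 0]}, {"hand": 0.73, "travel": [-0.2, 0, 0], "rotation": [0, 0, 0]}, {"hand": 0.73, "travel": [-0.2, 0, 0], "rotation": [0, 0, 0]}, {"hand": 0.73, "travel": [0, 0, 0], "rotation": [0, 0, 0]}])

```text
time: 16.75
eef_pos: [0.4716, -0.0257, 0.2485]
tcp_rot: [-0.508, 0.483, -0.494, 0.514]
contact_force: [0.0, -1.3, 0.8]
opening: 0.732
```

```bash
python3 - <<'E'
from h import *
go([.5045,.3027,.2],-87)
im,d,p,T=snap('top','t4.png'); W=cloud(d,p,T)
big=cv2.resize(im[80:260,110:390],None,fx=2.8,fy=2.8,interpolation=cv2.INTER_CUBIC); cv2.imwrite('pics/crop4.png',big)
for g in ([.5295,.1187],[.4834,.1657],[.471,.2428],[.5045,.3027]): print(blob(W,g,.034,.060,.072))
ux=np.array([np.cos(.0532),np.sin(.0532)]);uy=np.array([-ux[1],ux[0]])
U=W[...,:2]@ux;V=W[...,:2]@uy;Z=W[...,2]
q=(U>.38)&(U<.7)&(V<-.1)&(V>-.42)
for z0,z1 in ((.0,.04),(.06,.095),(.095,.11)):
    m=q&(Z>z0)&(Z<z1); print(z0,m.sum(),'u',np.percentile(U[m],[0,1,5,50,95,99]).round(3),'v',np.percentile(V[m],[0,1,5,50,95,99]).round(3),'z',np.percentile(Z[m],[5,50,95]).round(3))
for v0 in (-.3,-.26,-.22):
    m=q&(abs(V-v0)<.004); o=np.argsort(U[m]); print(v0,np.c_[U[m][o],Z[m][o]].round(3)[::3].tolist())
E
```

```text
pos [ 0.4716 -0.0257  0.2485] yaw -87.45 tilt 1.01 F [ 0.  -1.3  0.8] op 0.732 t 16.75
 shift now-axes [-1.0896  0.1594  0.1557] |d| 0.3336
 rot [-0.0324 -0.0149  0.0088]  shift after rot [-1.0876  0.1617  0.1669]
[5.296e-01 1.192e-01 2.460e-02 6.530e-02 1.710e+02]
[4.831e-01 1.654e-01 2.480e-02 6.530e-02 1.770e+02]
[4.705e-01 2.420e-01 2.470e-02 6.570e-02 1.630e+02]
[5.038e-01 3.032e-01 2.540e-02 6.560e-02 1.760e+02]
0.0 4687 u [0.38  0.384 0.401 0.556 0.668 0.678] v [-0.42  -0.416 -0.376 -0.266 -0.142 -0.11 ] z [0.001 0.027 0.032]
0.06 775 u [0.406 0.408 0.41  0.468 0.653 0.668] v [-0.397 -0.388 -0.382 -0.304 -0.142 -0.127] z [0.064 0.083 0.094]
0.095 566 u [0.447 0.447 0.448 0.457 0.654 0.656] v [-0.398 -0.393 -0.382 -0.266 -0.139 -0.129] z [0.096 0.103 0.108]
-0.3 [[0.383, -0.001], [0.386, -0.0], [0.39, -0.005], [0.396, 0.004], [0.4, -0.001], [0.406, 0.003], [0.409, 0.083], [0.41, -0.001], [0.412, 0.082], [0.415, 0.086], [0.431, -0.002], [0.437, 0.002], [0.441, 0.0], [0.445, -0.004], [0.447, 0.066], [0.447, 0.045], [0.448, -0.001], [0.448, 0.099], [0.451, -0.002], [0.454, 0.1], [
[... 2715 characters left out ...]
31], [0.542, 0.029], [0.545, 0.027], [0.552, 0.029], [0.556, 0.029], [0.558, 0.031], [0.562, 0.031], [0.567, 0.027], [0.571, 0.023], [0.576, 0.03], [0.581, 0.024], [0.586, 0.033], [0.591, 0.028], [0.595, 0.027], [0.598, 0.029], [0.601, 0.029], [0.605, 0.028], [0.61, 0.033], [0.615, 0.03], [0.618, 0.03], [0.626, 0.028], [0.63, 0.027], [0.636, 0.029], [0.641, 0.025], [0.645, 0.025], [0.648, 0.027], [0.652, 0.026], [0.653, 0.106], [0.654, 0.113], [0.656, 0.115], [0.659, 0.026], [0.66, 0.113], [0.663, 0.115], [0.665, 0.119], [0.666, 0.115], [0.67, 0.116], [0.67, 0.036], [0.672, 0.029], [0.675, 0.118], [0.679, 0.116], [0.683, 0.114], [0.688, 0.112], [0.691, 0.114], [0.695, 0.112], [0.696, 0.116]]
```

View pics/crop4.png

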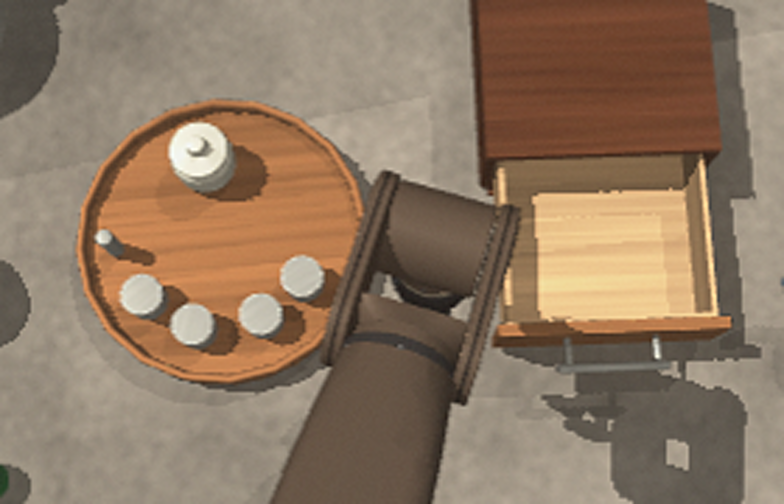

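Drawer is fully out, with the floor at z≈0.028. All four tins and the jar are standing on the disc. Next is tin at (0.530, 0.119), with the jaws radial.

arm_command(steps=[{"hand": 0.76, "travel": [-0.15, 0, 0.06], "rotation": [0, 0, 0]}, {"hand": 0.76, "travel": [-0.15, 0, 0.06], "rotation": [0, 0, 0]}, {"hand": 0.76, "travel": [-0.1, 0, 0], "rotation": [0, 0, 0]}, {"hand": 0.76, "travel": [0, 0, 0], "rotation": [0, -0.34, 0]}, {"hand": 0.76, "travel": [0, 0, 0], "rotation": [0, -0.34, 0]}, {"hand": 0.76, "travel": [0, 0, 0], "rotation": [0, -0.34, 0]}, {"hand": 0.76, "travel": [0, 0, 0], "rotation": [0, -0.34, 0]}, {"hand": 0.76, "travel": [0, 0, 0], "rotation": [0, -0.34, 0]}, {"hand": 0.76, "travel": [0, 0, 0], "rotation": [0, -0.3, 0]}, {"hand": 0.76, "travel": [0, 0, 0], "rotation": [0, 0, 0]}])

```text
time: 18.05
eef_pos: [0.5098, 0.0793, 0.2488]
tcp_rot: [0.691, -0.158, 0.172, -0.684]
contact_force: [1.2, -0.2, 0.3]
opening: 0.759
```

```bash
python3 - <<'E'
from h import *
go([.5296,.119,.13],-27.5)
E
```

```text
pos [0.5098 0.0793 0.2488] yaw -26.97 tilt 1.22 F [ 1.2 -0.2  0.3] op 0.759 t 18.05
 shift now-axes [-0.0093  0.3952  0.1499] |d| 0.1268
 rot [0.0086 0.0176 0.0396]  shift after rot [-0.0025  0.396   0.148 ]
```

arm_command(steps=[{"hand": 0.76, "travel": [0, 0, 0.14], "rotation": [0.01, 0.017, 0.04]}, {"hand": 0.76, "travel": [0, 0.15, 0], "rotation": [0, 0, 0]}, {"hand": 0.76, "travel": [0, 0.15, 0], "rotation": [0, 0, 0]}, {"hand": 0.76, "travel": [0, 0.05, 0], "rotation": [0, 0, 0]}, {"hand": 0.76, "travel": [0, 0, 0], "rotation": [0, 0, 0]}, {"hand": 0.76, "travel": [0, 0, 0], "rotation": [0, 0, 0]}])

```text
time: 18.8
eef_pos: [0.5345, 0.1118, 0.145]
tcp_rot: [-0.685, 0.173, -0.178, 0.685]
contact_force: [0.2, -0.9, 0.0]
opening: 0.763
```

```bash
python3 - <<'E'
from h import *
im,d,p,T=snap('wrist','w7.png'); W=cloud(d,p,T)
for g in ([.5295,.119],): print(blob(W,g,.034,.060,.070))
go([.5296,.119,.056],-27.5)
E
```

```text
[5.275e-01 1.194e-01 2.470e-02 6.590e-02 2.987e+03]
pos [0.5346 0.1119 0.1453] yaw -28.71 tilt 0.44 F [ 0.7 -0.1  0.1] op 0.760 t 18.85
 shift now-axes [-0.0282  0.2976  0.0119] |d| 0.0897
 rot [-0.0058 -0.0402  0.0135]  shift after rot [-0.0259  0.2977  0.0133]
```

View pics/w7.png

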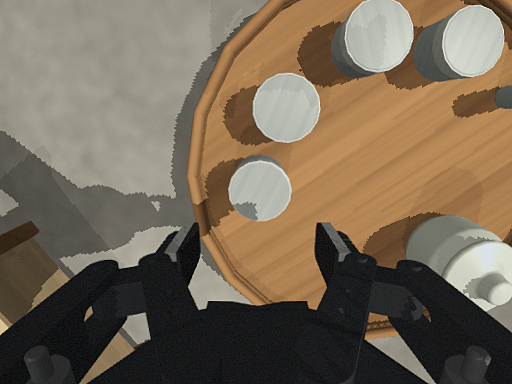

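arm_command(steps=[{"hand": 0.76, "travel": [-0.028, 0.05, 0.012], "rotation": [-0.006, -0.04, 0.013]}, {"hand": 0.76, "travel": [0, 0.1, 0], "rotation": [0, 0, 0]}, {"hand": 0.76, "travel": [0, 0.02, 0], "rotation": [0, 0, 0]}, {"hand": 0.76, "travel": [0, 0, 0], "rotation": [0, 0, 0]}])

```text
time: 19.35
eef_pos: [0.5307, 0.1205, 0.0961]
tcp_rot: [-0.686, 0.165, -0.169, 0.688]
contact_force: [0.9, 0.2, 0.4]
opening: 0.764
```

```bash
python3 - <<'E'
from h import *
go([.5285,.119,.056],-27.5)
E
```

```text
pos [0.5307 0.1205 0.0961] yaw -27.36 tilt 0.37 F [0.9 0.2 0.4] op 0.764 t 19.35
 shift now-axes [-0.005   0.1335 -0.0082] |d| 0.0402
 rot [-0.0065  0.0048  0.0106]  shift after rot [-0.0043  0.1336 -0.0078]
```

arm_command(steps=[{"hand": 0.76, "travel": [-0.005, 0.08, -0.008], "rotation": [-0.006, 0.005, 0.01]}, {"hand": 0.76, "travel": [0, 0.055, 0], "rotation": [0, 0, 0]}, {"hand": 0.76, "travel": [0, 0, 0], "rotation": [0, 0, 0]}])

```text
time: 19.73
eef_pos: [0.5308, 0.1195, 0.0576]
tcp_rot: [-0.686, 0.166, -0.17, 0.688]
contact_force: [-0.2, -1.3, -0.5]
opening: 0.759
```

```bash
python3 - <<'E'
from h import *
go([.5285,.119,.056],-27.5)
E
```

```text
pos [0.5308 0.1195 0.0576] yaw -27.46 tilt 0.35 F [-0.2 -1.3 -0.5] op 0.759 t 19.73
 shift now-axes [-0.0059  0.0054 -0.0051] |d| 0.0028
 rot [-0.0059  0.0012  0.01  ]  shift after rot [-0.0059  0.0054 -0.0051]
```

arm_command(grip_force=50, steps=[{"hand": 0.3, "travel": [-0.005, 0, -0.005], "rotation": [0, 0, 0]}, {"hand": 0.3, "travel": [0, 0, 0], "rotation": [0, 0, 0]}, {"hand": 0.3, "travel": [0, 0, 0], "rotation": [0, 0, 0]}, {"hand": 0.3, "travel": [0, 0, 0], "rotation": [0, 0, 0]}, {"hand": 0.3, "travel": [0, -0.1, 0], "rotation": [0, 0, 0]}, {"hand": 0.3, "travel": [0, -0.15, 0], "rotation": [0, 0, 0]}, {"hand": 0.3, "travel": [0, -0.15, 0], "rotation": [0, 0, 0]}, {"hand": 0.3, "travel": [0, 0, 0], "rotation": [0, 0, 0]}])

```text
time: 20.72
eef_pos: [0.528, 0.1188, 0.1823]
tcp_rot: [-0.686, 0.165, -0.17, 0.688]
contact_force: [-0.5, -0.2, -1.3]
opening: 0.55
```

```bash
python3 - <<'E'
from h import *
im,d,p,T=snap('wrist','w8.png')
go([.611,-.2854,.17],3)
E
```

```text
pos [0.5264 0.1187 0.1796] yaw -27.46 tilt 0.09 F [-0.4  0.5 -0.6] op 0.549 t 20.77
 shift now-axes [ 0.8713  0.0324 -1.0653] |d| 0.4130
 rot [-8.0000e-04 -1.0152e+00  3.1000e-03]  shift after rot [ 0.2112  0.032  -1.3599]
```

View pics/w8.png

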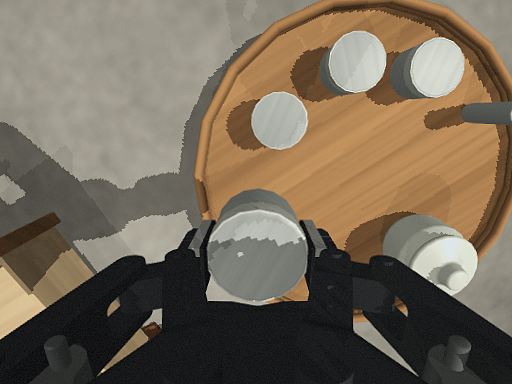

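arm_command(steps=[{"hand": 0.3, "travel": [0, 0, 0], "rotation": [0, -0.339, 0]}, {"hand": 0.3, "travel": [0, 0, 0], "rotation": [0, -0.339, 0]}, {"hand": 0.3, "travel": [0, 0, 0], "rotation": [0, -0.339, 0]}, {"hand": 0.3, "travel": [0.02, 0, -0.12], "rotation": [0, 0, 0]}, {"hand": 0.3, "travel": [0.03, 0, -0.19], "rotation": [0, 0, 0]}, {"hand": 0.3, "travel": [0.03, 0, -0.19], "rotation": [0, 0, 0]}, {"hand": 0.3, "travel": [0.03, 0, -0.19], "rotation": [0, 0, 0]}, {"hand": 0.3, "travel": [0.03, 0, -0.19], "rotation": [0, 0, 0]}, {"hand": 0.3, "travel": [0.03, 0, -0.19], "rotation": [0, 0, 0]}, {"hand": 0.3, "travel": [0.02, 0, -0.12], "rotation": [0, 0, 0]}, {"hand": 0.3, "travel": [0, 0, 0], "rotation": [0, 0, 0]}])

```text
time: 22.15
eef_pos: [0.5977, -0.2407, 0.1496]
tcp_rot: [-0.702, -0.012, 0.04, 0.711]
contact_force: [-0.4, -0.6, -0.8]
opening: 0.552
```

```bash
python3 - <<'E'
from h import *
go([.611,-.2854,.1],3)
E
```

```text
pos [ 0.5977 -0.2407  0.1496] yaw 4.24 tilt 2.33 F [-0.4 -0.6 -0.8] op 0.552 t 22.15
 shift now-axes [ 0.0396  0.1619 -0.1543] |d| 0.0681
 rot [-0.0262  0.0409 -0.0733]  shift after rot [ 0.0366  0.1655 -0.1512]
```

arm_command(steps=[{"hand": 0.3, "travel": [0, 0, 0], "rotation": [-0.026, 0.04, -0.073]}, {"hand": 0.3, "travel": [0.036, 0, -0.14], "rotation": [0, 0, 0]}, {"hand": 0.3, "travel": [0, 0, 0], "rotation": [0, 0, 0]}])

```text
time: 22.52
eef_pos: [0.6072, -0.2781, 0.1419]
tcp_rot: [-0.704, -0.015, 0.022, 0.71]
contact_force: [0.5, 0.1, -0.1]
opening: 0.549
```

```bash
python3 - <<'E'
from h import *
im,d,p,T=snap('wrist','w9.png')
go([.611,-.2854,.06],3)
E
```

```text
pos [ 0.6065 -0.2762  0.141 ] yaw 3.13 tilt 0.93 F [-0.6  0.3 -0.3] op 0.548 t 22.57
 shift now-axes [ 0.0163  0.2696 -0.0347] |d| 0.0817
 rot [-0.0217  0.0041 -0.0223]  shift after rot [ 0.0132  0.2701 -0.0316]
```

View pics/w9.png

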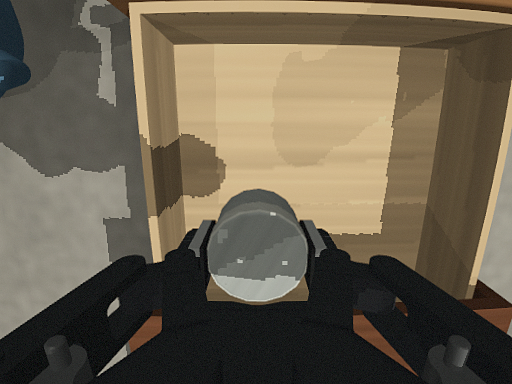

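arm_command(steps=[{"hand": 0.3, "travel": [0.015, 0.06, -0.03], "rotation": [-0.02, 0, -0.022]}, {"hand": 0.3, "travel": [0, 0.1, 0], "rotation": [0, 0, 0]}, {"hand": 0.3, "travel": [0, 0.03, 0], "rotation": [0, 0, 0]}, {"hand": 0.3, "travel": [0, 0, 0], "rotation": [0, 0, 0]}])

```text
time: 23.08
eef_pos: [0.6095, -0.2776, 0.0798]
tcp_rot: [-0.705, -0.019, 0.023, 0.709]
contact_force: [-0.3, -0.8, 0.0]
opening: 0.548
```

```bash
python3 - <<'E'
from h import *
go([.611,-.2834,.06],3)
E
```

```text
pos [ 0.6095 -0.2776  0.0798] yaw 3.38 tilt 0.48 F [-0.3 -0.8  0. ] op 0.548 t 23.07
 shift now-axes [ 0.004   0.0657 -0.0199] |d| 0.0206
 rot [-0.0124  0.0127 -0.01  ]  shift after rot [ 0.0038  0.0659 -0.0194]
```

arm_command(steps=[{"hand": 0.3, "travel": [0.004, 0.045, -0.018], "rotation": [-0.012, 0.012, -0.01]}, {"hand": 0.3, "travel": [0, 0.015, 0], "rotation": [0, 0, 0]}, {"hand": 0.3, "travel": [0, 0, 0], "rotation": [0, 0, 0]}])

```text
time: 23.45
eef_pos: [0.6122, -0.2831, 0.0628]
tcp_rot: [0.708, 0.02, -0.018, -0.706]
contact_force: [-1.1, 0.0, -0.7]
opening: 0.546
```

```bash
python3 - <<'E'
from h import *
go([.611,-.2834,.06],3)
E
```

```text
pos [ 0.6122 -0.2831  0.0628] yaw 3.04 tilt 0.21 F [-1.1  0.  -0.7] op 0.546 t 23.45
 shift now-axes [-0.004   0.0093 -0.0007] |d| 0.0030
 rot [0.0039 0.0014 0.0057]  shift after rot [-0.004   0.0093 -0.0007]
```

arm_command(steps=[{"hand": 0.3, "travel": [0, 0.014, 0], "rotation": [0, 0, 0]}, {"hand": 0.3, "travel": [0, 0.004, 0], "rotation": [0, 0, 0]}])

```text
time: 23.7
eef_pos: [0.614, -0.2839, 0.0609]
tcp_rot: [0.708, 0.021, -0.016, -0.706]
contact_force: [-0.3, 0.4, 2.0]
opening: 0.546
```

arm_command(steps=[{"hand": 0.3, "travel": [0, 0.01, 0], "rotation": [0, 0, 0]}, {"hand": 0.3, "travel": [0, 0.006, 0], "rotation": [0, 0, 0]}])

```text
time: 23.95
eef_pos: [0.6163, -0.2838, 0.0609]
tcp_rot: [0.708, 0.022, -0.014, -0.706]
contact_force: [-0.7, 2.3, 3.2]
opening: 0.546
```

arm_command(steps=[{"hand": 0.74, "travel": [0, 0, 0], "rotation": [0, 0, 0]}, {"hand": 0.74, "travel": [0, 0, 0], "rotation": [0, 0, 0]}, {"hand": 0.74, "travel": [0, -0.1, 0], "rotation": [0, 0, 0]}, {"hand": 0.74, "travel": [0, -0.2, 0], "rotation": [0, 0, 0]}, {"hand": 0.76, "travel": [0, -0.2, 0], "rotation": [0, 0, 0]}, {"hand": 0.76, "travel": [0, 0, 0], "rotation": [0, 0, 0]}])

```text
time: 24.7
eef_pos: [0.6137, -0.282, 0.2112]
tcp_rot: [-0.705, -0.02, 0.015, 0.708]
contact_force: [0.5, 0.4, -0.2]
opening: 0.761
```

```bash
python3 - <<'E'
from h import *
im,d,p,T=snap('wrist','w10.png');W=cloud(d,p,T); print(blob(W,(.614,-.284),.04,.062,.075))
im,d,p,T=snap('top');W=cloud(d,p,T);
for g in ([.4834,.1657],[.471,.2428],[.5045,.3027]): print(blob(W,g,.034,.060,.072))
go([.483,.1655,.15],-62)
E
```

```text
[ 6.141e-01 -2.831e-01  2.470e-02  6.790e-02  1.754e+03]
[4.834e-01 1.655e-01 2.430e-02 6.590e-02 1.740e+02]
[4.706e-01 2.425e-01 2.480e-02 6.500e-02 1.630e+02]
[5.045e-01 3.032e-01 2.510e-02 6.550e-02 1.780e+02]
pos [ 0.6111 -0.2803  0.2045] yaw 2.85 tilt 0.65 F [-0.4  0.9 -1.2] op 0.762 t 24.80
 shift now-axes [-0.3519  0.199   1.5032] |d| 0.4670
 rot [-0.0153  2.1617 -0.017 ]  shift after rot [-1.5123  0.1815  0.3206]
```

View pics/w10.png

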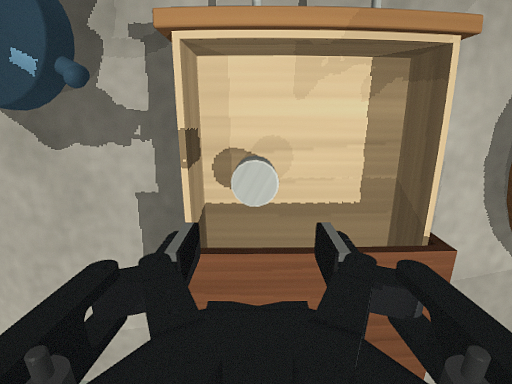

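arm_command(steps=[{"hand": 0.76, "travel": [-0.044, 0, 0.188], "rotation": [0, 0, 0]}, {"hand": 0.76, "travel": [-0.044, 0, 0.188], "rotation": [0, 0, 0]}, {"hand": 0.76, "travel": [-0.044, 0, 0.188], "rotation": [0, 0, 0]}, {"hand": 0.76, "travel": [-0.044, 0, 0.188], "rotation": [0, 0, 0]}, {"hand": 0.76, "travel": [-0.044, 0, 0.188], "rotation": [0, 0, 0]}, {"hand": 0.76, "travel": [-0.044, 0, 0.188], "rotation": [0, 0, 0]}, {"hand": 0.76, "travel": [-0.044, 0, 0.188], "rotation": [0, 0, 0]}, {"hand": 0.76, "travel": [-0.044, 0, 0.188], "rotation": [0, 0, 0]}, {"hand": 0.76, "travel": [0, 0, 0], "rotation": [0, 0.31, 0]}, {"hand": 0.76, "travel": [0, 0, 0], "rotation": [0, 0.31, 0]}, {"hand": 0.76, "travel": [0, 0, 0], "rotation": [0, 0.31, 0]}, {"hand": 0.76, "travel": [0, 0, 0], "rotation": [0, 0.31, 0]}, {"hand": 0.76, "travel": [0, 0, 0], "rotation": [0, 0.31, 0]}, {"hand": 0.76, "travel": [0, 0, 0], "rotation": [0, 0.31, 0]}, {"hand": 0.76, "travel": [0, 0, 0], "rotation": [0, 0.31, 0]}, {"hand": 0.76, "travel": [0, 0, 0], "rotation": [0, 0, 0]}])

```text
time: 26.8
eef_pos: [0.4585, 0.1765, 0.1697]
tcp_rot: [0.609, -0.399, 0.354, -0.587]
contact_force: [-0.2, -0.4, -0.1]
opening: 0.762
```

```bash
python3 - <<'E'
from h import *
go([.483,.1655,.13],-62)
E
```

```text
pos [0.4585 0.1765 0.1697] yaw -64.49 tilt 4.07 F [-0.2 -0.4 -0.1] op 0.762 t 26.80
 shift now-axes [0.0734 0.1258 0.0656] |d| 0.0479
 rot [ 0.1131 -0.0807 -0.0747]  shift after rot [0.0709 0.1322 0.0549]
```

arm_command(steps=[{"hand": 0.76, "travel": [0, 0, 0], "rotation": [0.113, -0.08, -0.075]}, {"hand": 0.76, "travel": [0.07, 0.06, 0.055], "rotation": [0, 0, 0]}, {"hand": 0.76, "travel": [0, 0.07, 0], "rotation": [0, 0, 0]}, {"hand": 0.76, "travel": [0, 0, 0], "rotation": [0, 0, 0]}])

```text
time: 27.3
eef_pos: [0.4805, 0.1647, 0.1245]
tcp_rot: [0.61, -0.362, 0.359, -0.607]
contact_force: [0.7, 0.1, -0.1]
opening: 0.762
```

```bash
python3 - <<'E'
from h import *
im,d,p,T=snap('wrist','w11.png'); W=cloud(d,p,T)
for g in ([.483,.1655],): print(blob(W,g,.032,.060,.070))
go([.483,.1655,.056],-62)
E
```

```text
[4.823e-01 1.659e-01 2.470e-02 6.590e-02 3.480e+03]
pos [0.4814 0.1649 0.1258] yaw -61.28 tilt 0.23 F [-0.1 -0.3 -0. ] op 0.760 t 27.35
 shift now-axes [0.0007 0.2326 0.0065] |d| 0.0698
 rot [ 0.0078  0.0241 -0.    ]  shift after rot [0.0006 0.2326 0.0056]
```

View pics/w11.png

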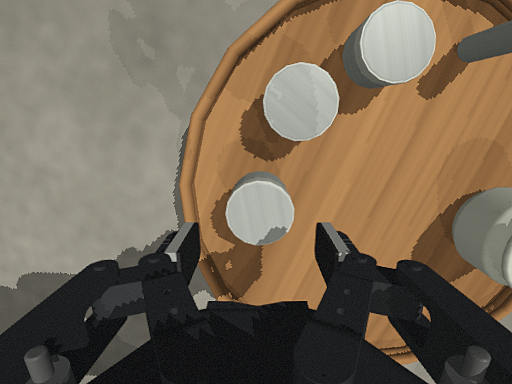

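Tin at (260,212) is centred between the pads.

arm_command(steps=[{"hand": 0.76, "travel": [0, 0.08, 0.004], "rotation": [0, 0.02, 0]}, {"hand": 0.76, "travel": [0, 0.08, 0], "rotation": [0, 0, 0]}, {"hand": 0.76, "travel": [0, 0.04, 0], "rotation": [0, 0, 0]}, {"hand": 0.76, "travel": [0, 0, 0], "rotation": [0, 0, 0]}])

```text
time: 27.85
eef_pos: [0.4847, 0.1659, 0.0676]
tcp_rot: [-0.607, 0.361, -0.363, 0.607]
contact_force: [0.7, -0.3, -0.5]
opening: 0.763
```

```bash
python3 - <<'E'
from h import *
go([.4825,.1658,.056],-62)
E
```

```text
pos [0.4847 0.1659 0.0676] yaw -61.61 tilt 0.17 F [ 0.7 -0.3 -0.5] op 0.763 t 27.85
 shift now-axes [-0.0032  0.0388 -0.0068] |d| 0.0119
 rot [-0.0031  0.013   0.0046]  shift after rot [-0.003   0.0388 -0.0067]
```

arm_command(steps=[{"hand": 0.76, "travel": [-0.003, 0.038, -0.007], "rotation": [0, 0.01, 0]}, {"hand": 0.76, "travel": [0, 0, 0], "rotation": [0, 0, 0]}, {"hand": 0.3, "travel": [0, 0, 0], "rotation": [0, 0, 0]}, {"hand": 0.3, "travel": [0, 0, 0], "rotation": [0, 0, 0]}, {"hand": 0.3, "travel": [0, 0, 0], "rotation": [0, 0, 0]}, {"hand": 0.3, "travel": [0, 0, 0], "rotation": [0, 0, 0]}])

```text
time: 28.6
eef_pos: [0.4838, 0.166, 0.058]
tcp_rot: [-0.606, 0.361, -0.366, 0.607]
contact_force: [-1.2, -0.6, -0.4]
opening: 0.553
```

arm_command(steps=[{"hand": 0.3, "travel": [0, -0.1, 0], "rotation": [0, 0, 0]}, {"hand": 0.3, "travel": [0, -0.17, 0], "rotation": [0, 0, 0]}, {"hand": 0.3, "travel": [0, -0.17, 0], "rotation": [0, 0, 0]}, {"hand": 0.3, "travel": [0, 0, 0], "rotation": [0, 0, 0]}])

```text
time: 29.1
eef_pos: [0.4818, 0.1659, 0.192]
tcp_rot: [-0.606, 0.363, -0.365, 0.606]
contact_force: [0.9, 0.9, -1.6]
opening: 0.55
```

```bash
python3 - <<'E'
from h import *
im,d,p,T=snap('wrist','w12.png')
go([.5412,-.284,.19],3)
E
```

```text
pos [0.48   0.1656 0.1891] yaw -61.89 tilt 0.22 F [-0.5 -0.4 -2.4] op 0.547 t 29.15
 shift now-axes [ 1.4181e+00 -6.0000e-04 -5.2610e-01] |d| 0.4538
 rot [ 0.0069 -2.1631 -0.0034]  shift after rot [ 0.1254 -0.0031 -1.5073]
```

View pics/w12.png

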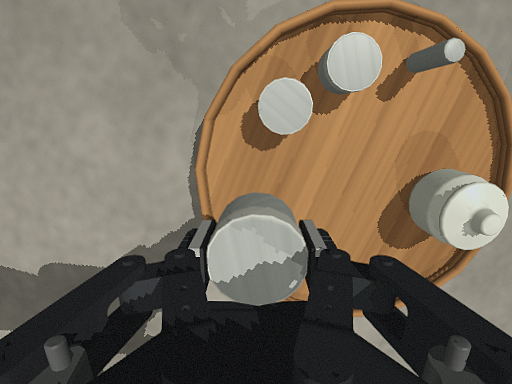

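arm_command(steps=[{"hand": 0.3, "travel": [0.12, 0, -0.045], "rotation": [0, 0, 0]}, {"hand": 0.3, "travel": [0.182, 0, -0.068], "rotation": [0, 0, 0]}, {"hand": 0.3, "travel": [0.182, 0, -0.068], "rotation": [0, 0, 0]}, {"hand": 0.3, "travel": [0.182, 0, -0.068], "rotation": [0, 0, 0]}, {"hand": 0.3, "travel": [0.182, 0, -0.068], "rotation": [0, 0, 0]}, {"hand": 0.3, "travel": [0.182, 0, -0.068], "rotation": [0, 0, 0]}, {"hand": 0.3, "travel": [0.182, 0, -0.068], "rotation": [0, 0, 0]}, {"hand": 0.3, "travel": [0.12, 0, -0.045], "rotation": [0, 0, 0]}, {"hand": 0.3, "travel": [0, 0, 0], "rotation": [0, -0.309, 0]}, {"hand": 0.3, "travel": [0, 0, 0], "rotation": [0, -0.309, 0]}, {"hand": 0.3, "travel": [0, 0, 0], "rotation": [0, -0.309, 0]}, {"hand": 0.3, "travel": [0, 0, 0], "rotation": [0, -0.309, 0]}, {"hand": 0.3, "travel": [0, 0, 0], "rotation": [0, -0.309, 0]}, {"hand": 0.3, "travel": [0, 0, 0], "rotation": [0, -0.309, 0]}, {"hand": 0.3, "travel": [0, 0, 0], "rotation": [0, -0.309, 0]}, {"hand": 0.3, "travel": [0, 0, 0], "rotation": [0, 0, 0]}])

```text
time: 31.15
eef_pos: [0.5169, -0.2609, 0.1411]
tcp_rot: [-0.692, -0.008, 0.054, 0.719]
contact_force: [0.1, -0.1, -0.9]
opening: 0.549
```

```bash
python3 - <<'E'
from h import *
go([.5412,-.284,.12],3)
E
```

```text
pos [ 0.5169 -0.2609  0.1411] yaw 5.09 tilt 4.32 F [ 0.1 -0.1 -0.9] op 0.549 t 31.15
 shift now-axes [ 0.0783  0.0621 -0.0864] |d| 0.0396
 rot [-0.0764  0.067  -0.1222]  shift after rot [ 0.0769  0.0705 -0.081 ]
```

arm_command(steps=[{"hand": 0.3, "travel": [0, 0, 0], "rotation": [-0.076, 0.067, -0.122]}, {"hand": 0.3, "travel": [0.077, 0, -0.081], "rotation": [0, 0, 0]}, {"hand": 0.3, "travel": [0, 0, 0], "rotation": [0, 0, 0]}])

```text
time: 31.52
eef_pos: [0.5379, -0.2817, 0.1341]
tcp_rot: [-0.705, -0.012, 0.018, 0.709]
contact_force: [-0.7, 0.2, -0.5]
opening: 0.547
```

```bash
python3 - <<'E'
from h import *
im,d,p,T=snap('wrist','w13.png')
go([.5412,-.284,.065],3)
E
```

```text
pos [ 0.5366 -0.2803  0.1332] yaw 2.47 tilt 0.81 F [-0.5  0.9 -1.4] op 0.550 t 31.57
 shift now-axes [ 0.0172  0.2269 -0.0152] |d| 0.0684
 rot [-0.0183 -0.0176 -0.0198]  shift after rot [ 0.0147  0.2272 -0.0132]
```

View pics/w13.png

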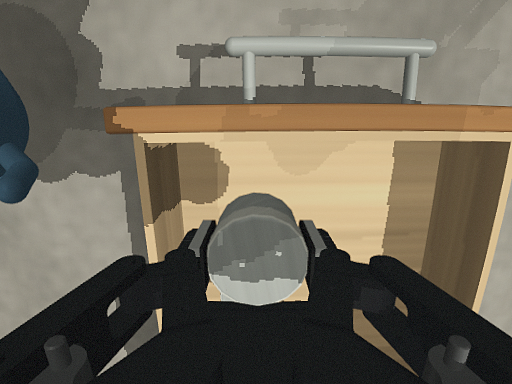

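arm_command(steps=[{"hand": 0.3, "travel": [0.015, 0.06, -0.014], "rotation": [-0.018, -0.017, -0.02]}, {"hand": 0.3, "travel": [0, 0.09, 0], "rotation": [0, 0, 0]}, {"hand": 0.3, "travel": [0, 0.03, 0], "rotation": [0, 0, 0]}, {"hand": 0.3, "travel": [0, 0, 0], "rotation": [0, 0, 0]}])

```text
time: 32.08
eef_pos: [0.5388, -0.2816, 0.0755]
tcp_rot: [-0.705, -0.015, 0.018, 0.708]
contact_force: [-0.5, -0.7, -0.7]
opening: 0.547
```

```bash
python3 - <<'E'
from h import *
go([.5412,-.284,.064],3)
E
```

```text
pos [ 0.5388 -0.2816  0.0755] yaw 2.74 tilt 0.34 F [-0.5 -0.7 -0.7] op 0.547 t 32.08
 shift now-axes [ 0.0079  0.0382 -0.0086] |d| 0.0120
 rot [-0.0078 -0.0088 -0.0082]  shift after rot [ 0.0077  0.0383 -0.0085]
```

arm_command(steps=[{"hand": 0.3, "travel": [0.006, 0.035, -0.008], "rotation": [-0.008, -0.008, -0.008]}, {"hand": 0.3, "travel": [0, 0.012, 0], "rotation": [0, 0, 0]}, {"hand": 0.3, "travel": [0, 0.008, 0], "rotation": [0, 0, 0]}, {"hand": 0.3, "travel": [0, 0.008, 0], "rotation": [0, 0, 0]}])

```text
time: 32.58
eef_pos: [0.5429, -0.2847, 0.06]
tcp_rot: [0.708, 0.02, -0.016, -0.706]
contact_force: [-0.8, 5.0, 11.8]
opening: 0.549
```

Contact (11.8 N up). Release and lift.

arm_command(steps=[{"hand": 0.74, "travel": [0, 0, 0], "rotation": [0, 0, 0]}, {"hand": 0.74, "travel": [0, 0, 0], "rotation": [0, 0, 0]}, {"hand": 0.74, "travel": [0, -0.1, 0], "rotation": [0, 0, 0]}, {"hand": 0.74, "travel": [0, -0.2, 0], "rotation": [0, 0, 0]}, {"hand": 0.76, "travel": [0, -0.2, 0], "rotation": [0, 0, 0]}, {"hand": 0.76, "travel": [0, -0.1, 0], "rotation": [0, 0, 0]}, {"hand": 0.76, "travel": [0, 0, 0], "rotation": [0, 0, 0]}])

```text
time: 33.45
eef_pos: [0.5422, -0.2854, 0.2456]
tcp_rot: [0.709, 0.02, -0.016, -0.705]
contact_force: [0.0, -1.3, -0.8]
opening: 0.757
```

```bash
python3 - <<'E'
from h import *
im,d,p,T=snap('wrist','w14.png');W=cloud(d,p,T); print(blob(W,(.5425,-.284),.035,.062,.075)); print(blob(W,(.614,-.283),.035,.062,.075))
im,d,p,T=snap('top');W=cloud(d,p,T);
for g in ([.471,.2428],[.5045,.3027]): print(blob(W,g,.034,.060,.072))
go([.4705,.242,.19],-103)
E
```

```text
[ 5.428e-01 -2.835e-01  2.440e-02  6.790e-02  1.393e+03]
[ 6.152e-01 -2.830e-01  2.480e-02  6.780e-02  1.183e+03]
[4.704e-01 2.413e-01 2.460e-02 6.520e-02 1.620e+02]
[5.047e-01 3.035e-01 2.530e-02 6.490e-02 1.770e+02]
pos [ 0.5408 -0.2843  0.2415] yaw 2.91 tilt 0.01 F [ 0.7 -0.8 -0.9] op 0.755 t 33.55
 shift now-axes [-0.1448  0.1711  1.7641] |d| 0.5335
 rot [4.0000e-04 3.5303e+00 3.0000e-04]  shift after rot [-1.6568  0.1715 -0.6229]
```

View pics/w14.png

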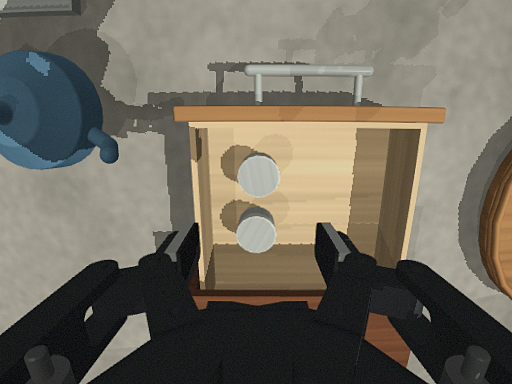

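arm_command(steps=[{"hand": 0.76, "travel": [-0.014, 0, 0.18], "rotation": [0, 0, 0]}, {"hand": 0.76, "travel": [-0.014, 0, 0.18], "rotation": [0, 0, 0]}, {"hand": 0.76, "travel": [-0.014, 0, 0.18], "rotation": [0, 0, 0]}, {"hand": 0.76, "travel": [-0.014, 0, 0.18], "rotation": [0, 0, 0]}, {"hand": 0.76, "travel": [-0.014, 0, 0.18], "rotation": [0, 0, 0]}, {"hand": 0.76, "travel": [-0.014, 0, 0.18], "rotation": [0, 0, 0]}, {"hand": 0.76, "travel": [-0.014, 0, 0.18], "rotation": [0, 0, 0]}, {"hand": 0.76, "travel": [-0.014, 0, 0.18], "rotation": [0, 0, 0]}, {"hand": 0.76, "travel": [-0.014, 0, 0.18], "rotation": [0, 0, 0]}, {"hand": 0.76, "travel": [-0.014, 0, 0.13], "rotation": [0, 0, 0]}])

```text
time: 34.8
eef_pos: [0.4592, 0.2514, 0.2144]
tcp_rot: [-0.705, 0.001, 0.031, 0.709]
contact_force: [0.1, 0.7, -0.1]
opening: 0.761
```

arm_command(steps=[{"hand": 0.76, "travel": [0, 0, 0], "rotation": [0, 0.32, 0]}, {"hand": 0.76, "travel": [0, 0, 0], "rotation": [0, 0.32, 0]}, {"hand": 0.76, "travel": [0, 0, 0], "rotation": [0, 0.32, 0]}, {"hand": 0.76, "travel": [0, 0, 0], "rotation": [0, 0.32, 0]}, {"hand": 0.76, "travel": [0, 0, 0], "rotation": [0, 0.32, 0]}, {"hand": 0.76, "travel": [0, 0, 0], "rotation": [0, 0.32, 0]}, {"hand": 0.76, "travel": [0, 0, 0], "rotation": [0, 0.32, 0]}, {"hand": 0.76, "travel": [0, 0, 0], "rotation": [0, 0.32, 0]}, {"hand": 0.76, "travel": [0, 0, 0], "rotation": [0, 0.32, 0]}, {"hand": 0.76, "travel": [0, 0, 0], "rotation": [0, 0.32, 0]}, {"hand": 0.76, "travel": [0, 0, 0], "rotation": [0, 0.32, 0]}, {"hand": 0.76, "travel": [0, 0, 0], "rotation": [0, 0, 0]}])

```text
time: 36.3
eef_pos: [0.44, 0.2483, 0.1752]
tcp_rot: [-0.457, 0.583, -0.547, 0.39]
contact_force: [0.1, 0.3, 0.0]
opening: 0.762
```

```bash
python3 - <<'E'
from h import *
go([.4705,.242,.13],-103)
E
```

```text
pos [0.44   0.2483 0.1752] yaw -106.12 tilt 6.17 F [0.1 0.3 0. ] op 0.762 t 36.30
 shift now-axes [-0.0148  0.1394  0.1176] |d| 0.0549
 rot [ 0.1887 -0.108   0.082 ]  shift after rot [-0.0023  0.1507  0.1037]
```

arm_command(steps=[{"hand": 0.76, "travel": [0, 0, 0], "rotation": [0.189, -0.108, 0.082]}, {"hand": 0.76, "travel": [0, 0.05, 0.104], "rotation": [0, 0, 0]}, {"hand": 0.76, "travel": [0, 0.1, 0], "rotation": [0, 0, 0]}, {"hand": 0.76, "travel": [0, 0, 0], "rotation": [0, 0, 0]}])

```text
time: 36.8
eef_pos: [0.4672, 0.24, 0.1228]
tcp_rot: [-0.447, 0.551, -0.55, 0.442]
contact_force: [0.2, 0.3, -0.3]
opening: 0.762
```

```bash
python3 - <<'E'
from h import *
im,d,p,T=snap('wrist','w15.png'); W=cloud(d,p,T)
for g in ([.4705,.242],): print(blob(W,g,.032,.060,.070))
go([.4705,.242,.066],-103)
E
```

```text
[4.691e-01 2.447e-01 2.480e-02 6.590e-02 3.604e+03]
pos [0.4687 0.2404 0.1247] yaw -102.19 tilt 0.18 F [ 0.4  0.1 -0.3] op 0.762 t 36.85
 shift now-axes [-0.0068  0.1957  0.0051] |d| 0.0588
 rot [0.0042 0.0269 0.0045]  shift after rot [-0.0065  0.1958  0.0046]
```

View pics/w15.png

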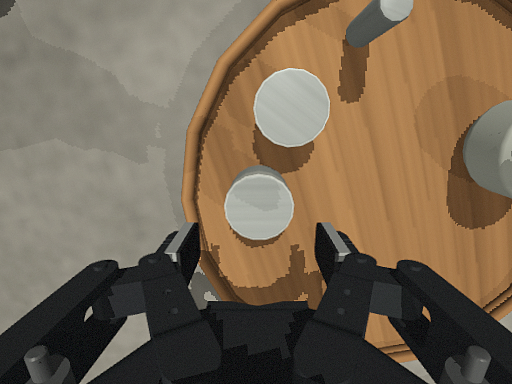

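arm_command(steps=[{"hand": 0.76, "travel": [-0.011, 0.07, 0.002], "rotation": [0, 0.027, 0]}, {"hand": 0.76, "travel": [0, 0.08, 0], "rotation": [0, 0, 0]}, {"hand": 0.76, "travel": [0, 0.04, 0], "rotation": [0, 0, 0]}, {"hand": 0.76, "travel": [0, 0, 0], "rotation": [0, 0, 0]}])

```text
time: 37.35
eef_pos: [0.473, 0.2448, 0.0708]
tcp_rot: [0.44, -0.551, 0.553, -0.443]
contact_force: [-0.4, 0.6, -0.7]
opening: 0.763
```

```bash
python3 - <<'E'
from h import *
go([.4695,.2435,.056],-103)
E
```

```text
pos [0.473  0.2448 0.0708] yaw -102.73 tilt 0.29 F [-0.4  0.6 -0.7] op 0.763 t 37.35
 shift now-axes [ 0.0069  0.0494 -0.0105] |d| 0.0153
 rot [-0.0092  0.0091 -0.0027]  shift after rot [ 0.0069  0.0494 -0.0102]
```

arm_command(steps=[{"hand": 0.76, "travel": [0.006, 0.048, -0.01], "rotation": [-0.009, 0.01, 0]}, {"hand": 0.76, "travel": [0, 0, 0], "rotation": [0, 0, 0]}, {"hand": 0.3, "travel": [0, 0, 0], "rotation": [0, 0, 0]}, {"hand": 0.3, "travel": [0, 0, 0], "rotation": [0, 0, 0]}, {"hand": 0.3, "travel": [0, 0, 0], "rotation": [0, 0, 0]}, {"hand": 0.3, "travel": [0, 0, 0], "rotation": [0, 0, 0]}])

```text
time: 38.1
eef_pos: [0.4711, 0.2442, 0.0582]
tcp_rot: [0.438, -0.553, 0.554, -0.442]
contact_force: [-0.3, -0.4, -1.1]
opening: 0.55
```

arm_command(steps=[{"hand": 0.3, "travel": [0, -0.1, 0], "rotation": [0, 0, 0]}, {"hand": 0.3, "travel": [0, -0.17, 0], "rotation": [0, 0, 0]}, {"hand": 0.3, "travel": [0, -0.17, 0], "rotation": [0, 0, 0]}, {"hand": 0.3, "travel": [0, -0.1, 0], "rotation": [0, 0, 0]}, {"hand": 0.3, "travel": [0, 0, 0], "rotation": [0, 0, 0]}])

```text
time: 38.72
eef_pos: [0.4691, 0.2433, 0.2228]
tcp_rot: [-0.44, 0.554, -0.553, 0.44]
contact_force: [-1.0, 0.3, -0.7]
opening: 0.547
```

```bash
python3 - <<'E'
from h import *
im,d,p,T=snap('wrist','w16.png')
go([.6052,-.179,.22],3)
E
```

```text
pos [0.4681 0.243  0.2209] yaw -103.02 tilt 0.20 F [ 0.4  0.3 -1.8] op 0.550 t 38.77
 shift now-axes [1.2676e+00 8.0000e-04 7.6210e-01] |d| 0.4437
 rot [ 0.0051 -3.5339 -0.0056]  shift after rot [ 0.3827  0.003  -1.4287]
```

View pics/w16.png

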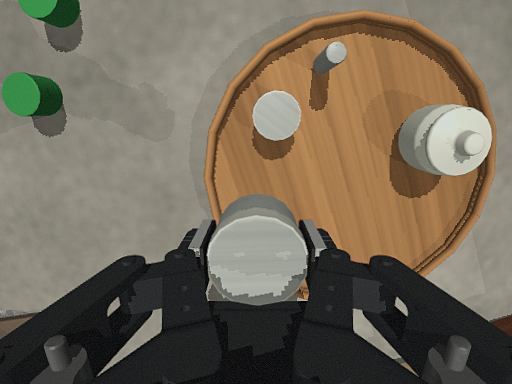

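arm_command(steps=[{"hand": 0.3, "travel": [0.1, -0.02, 0.06], "rotation": [0, 0, 0]}, {"hand": 0.3, "travel": [0.155, -0.02, 0.093], "rotation": [0, 0, 0]}, {"hand": 0.3, "travel": [0.155, 0, 0.093], "rotation": [0, 0, 0]}, {"hand": 0.3, "travel": [0.155, 0, 0.093], "rotation": [0, 0, 0]}, {"hand": 0.3, "travel": [0.155, 0, 0.093], "rotation": [0, 0, 0]}, {"hand": 0.3, "travel": [0.155, 0, 0.093], "rotation": [0, 0, 0]}, {"hand": 0.3, "travel": [0.155, 0, 0.093], "rotation": [0, 0, 0]}, {"hand": 0.3, "travel": [0.155, 0, 0.093], "rotation": [0, 0, 0]}, {"hand": 0.3, "travel": [0, 0, 0], "rotation": [0, 0, 0]}])

```text
time: 39.9
eef_pos: [0.5892, -0.1615, 0.2026]
tcp_rot: [-0.45, 0.564, -0.541, 0.431]
contact_force: [0.2, -0.6, -1.3]
opening: 0.547
```

arm_command(steps=[{"hand": 0.3, "travel": [0, -0.01, 0], "rotation": [0, -0.32, 0]}, {"hand": 0.3, "travel": [0, -0.01, 0], "rotation": [0, -0.32, 0]}, {"hand": 0.3, "travel": [0, -0.01, 0], "rotation": [0, -0.32, 0]}, {"hand": 0.3, "travel": [0, -0.01, 0], "rotation": [0, -0.32, 0]}, {"hand": 0.3, "travel": [0, -0.01, 0], "rotation": [0, -0.32, 0]}, {"hand": 0.3, "travel": [0, -0.01, 0], "rotation": [0, -0.32, 0]}, {"hand": 0.3, "travel": [0, -0.01, 0], "rotation": [0, -0.32, 0]}, {"hand": 0.3, "travel": [0, -0.01, 0], "rotation": [0, -0.32, 0]}, {"hand": 0.3, "travel": [0, -0.01, 0], "rotation": [0, -0.32, 0]}, {"hand": 0.3, "travel": [0, -0.01, 0], "rotation": [0, -0.32, 0]}, {"hand": 0.3, "travel": [0, -0.01, 0], "rotation": [0, -0.32, 0]}, {"hand": 0.3, "travel": [0, 0, 0], "rotation": [0, 0, 0]}])

```text
time: 41.4
eef_pos: [0.5753, -0.1441, 0.2023]
tcp_rot: [-0.691, -0.009, 0.073, 0.719]
contact_force: [-0.8, 0.0, -1.4]
opening: 0.546
```

```bash
python3 - <<'E'
from h import *
go([.6085,-.179,.13],3)
E
```

```text
pos [ 0.5753 -0.1441  0.2023] yaw 6.76 tilt 5.72 F [-0.8  0.  -1.4] op 0.546 t 41.40
 shift now-axes [ 0.1172  0.2255 -0.139 ] |d| 0.0869
 rot [-0.0826  0.1214 -0.1719]  shift after rot [ 0.1045  0.2411 -0.1219]
```

arm_command(steps=[{"hand": 0.3, "travel": [0, 0, 0], "rotation": [-0.083, 0.121, -0.172]}, {"hand": 0.3, "travel": [0.104, 0.02, -0.122], "rotation": [0, 0, 0]}, {"hand": 0.3, "travel": [0, 0.1, 0], "rotation": [0, 0, 0]}, {"hand": 0.3, "travel": [0, 0.1, 0], "rotation": [0, 0, 0]}, {"hand": 0.3, "travel": [0, 0, 0], "rotation": [0, 0, 0]}])

```text
time: 42.02
eef_pos: [0.6021, -0.1734, 0.1245]
tcp_rot: [-0.704, -0.009, 0.018, 0.71]
contact_force: [0.1, -0.2, -1.9]
opening: 0.546
```

```bash
python3 - <<'E'
from h import *
im,d,p,T=snap('wrist','w17.png')
go([.6085,-.179,.066],3)
E
```

```text
pos [ 0.6031 -0.1737  0.1263] yaw 2.22 tilt 0.68 F [ 0.9 -1.2 -0.7] op 0.545 t 42.08
 shift now-axes [ 0.0194  0.2006 -0.0196] |d| 0.0608
 rot [-0.0125 -0.0259 -0.0189]  shift after rot [ 0.0172  0.2009 -0.0185]
```

View pics/w17.png

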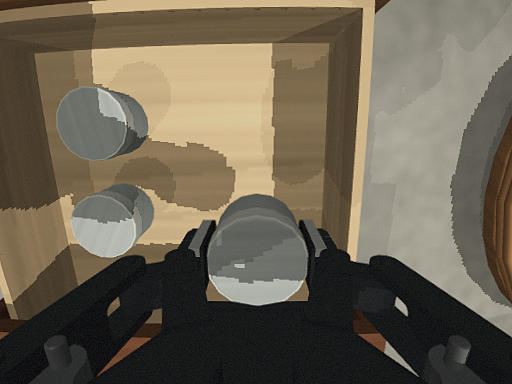

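arm_command(steps=[{"hand": 0.3, "travel": [0.017, 0.06, -0.02], "rotation": [-0.012, -0.026, -0.019]}, {"hand": 0.3, "travel": [0, 0.08, 0], "rotation": [0, 0, 0]}, {"hand": 0.3, "travel": [0, 0.02, 0], "rotation": [0, 0, 0]}, {"hand": 0.3, "travel": [0, 0, 0], "rotation": [0, 0, 0]}])

```text
time: 42.58
eef_pos: [0.6119, -0.1798, 0.0836]
tcp_rot: [0.708, 0.021, -0.014, -0.705]
contact_force: [-0.3, 0.2, -0.2]
opening: 0.549
```

```bash
python3 - <<'E'
from h import *
go([.6085,-.179,.064],3)
E
```

```text
pos [ 0.6119 -0.1798  0.0836] yaw 2.86 tilt 0.56 F [-0.3  0.2 -0.2] op 0.549 t 42.58
 shift now-axes [-0.0118  0.0653  0.0035] |d| 0.0199
 rot [ 0.0081 -0.0047  0.0169]  shift after rot [-0.0112  0.0654  0.0032]
```

arm_command(steps=[{"hand": 0.3, "travel": [-0.012, 0.05, 0.003], "rotation": [0.008, -0.005, 0.017]}, {"hand": 0.3, "travel": [0, 0.014, 0], "rotation": [0, 0, 0]}, {"hand": 0.3, "travel": [0, 0.008, 0], "rotation": [0, 0, 0]}, {"hand": 0.3, "travel": [0, 0.006, 0], "rotation": [0, 0, 0]}])

```text
time: 43.08
eef_pos: [0.6097, -0.1796, 0.0616]
tcp_rot: [0.708, 0.02, -0.017, -0.706]
contact_force: [0.1, -0.2, -0.8]
opening: 0.55
```

arm_command(steps=[{"hand": 0.3, "travel": [0, 0.01, 0], "rotation": [0, 0, 0]}, {"hand": 0.3, "travel": [0, 0.006, 0], "rotation": [0, 0, 0]}])

```text
time: 43.32
eef_pos: [0.6115, -0.1797, 0.06]
tcp_rot: [0.707, 0.02, -0.016, -0.706]
contact_force: [-0.3, 2.6, 6.6]
opening: 0.549
```

arm_command(steps=[{"hand": 0.74, "travel": [0, 0, 0], "rotation": [0, 0, 0]}, {"hand": 0.74, "travel": [0, 0, 0], "rotation": [0, 0, 0]}, {"hand": 0.74, "travel": [0, -0.1, 0], "rotation": [0, 0, 0]}, {"hand": 0.74, "travel": [0, -0.2, 0], "rotation": [0, 0, 0]}, {"hand": 0.76, "travel": [0, -0.2, 0], "rotation": [0, 0, 0]}, {"hand": 0.76, "travel": [0, -0.1, 0], "rotation": [0, 0, 0]}, {"hand": 0.76, "travel": [0, 0, 0], "rotation": [0, 0, 0]}])

```text
time: 44.2
eef_pos: [0.6098, -0.1795, 0.2437]
tcp_rot: [0.707, 0.02, -0.016, -0.707]
contact_force: [-0.1, 0.5, 0.3]
opening: 0.762
```

```bash
python3 - <<'E'
from h import *
im,d,p,T=snap('wrist','w18.png');W=cloud(d,p,T)
for g in ((.5425,-.284),(.614,-.283),(.61,-.18)): print(blob(W,g,.035,.062,.075))
im,d,p,T=snap('top');W=cloud(d,p,T);
for g in ([.5045,.3027],): print(blob(W,g,.034,.060,.072))
go([.5045,.303,.2],41.7)
E
```

```text
[ 5.450e-01 -2.840e-01  2.470e-02  6.790e-02  1.642e+03]
[ 6.174e-01 -2.825e-01  2.460e-02  6.790e-02  1.367e+03]
[ 6.121e-01 -1.782e-01  2.460e-02  6.790e-02  1.414e+03]
[5.046e-01 3.033e-01 2.520e-02 6.560e-02 1.760e+02]
pos [ 0.6082 -0.1789  0.2396] yaw 2.92 tilt 0.18 F [-0.1  0.1 -0.5] op 0.760 t 44.30
 shift now-axes [-0.2633  0.1367  1.6214] |d| 0.4945
 rot [-6.0000e-03 -1.2927e+00 -1.0000e-03]  shift after rot [0.8104 0.1319 1.4293]
```

View pics/w18.png

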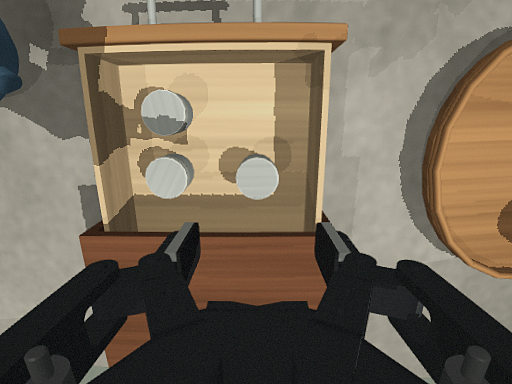

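arm_command(steps=[{"hand": 0.76, "travel": [-0.03, 0, 0.18], "rotation": [0, 0, 0]}, {"hand": 0.76, "travel": [-0.03, 0, 0.18], "rotation": [0, 0, 0]}, {"hand": 0.76, "travel": [-0.03, 0, 0.18], "rotation": [0, 0, 0]}, {"hand": 0.76, "travel": [-0.03, 0, 0.18], "rotation": [0, 0, 0]}, {"hand": 0.76, "travel": [-0.03, 0, 0.18], "rotation": [0, 0, 0]}, {"hand": 0.76, "travel": [-0.03, 0, 0.18], "rotation": [0, 0, 0]}, {"hand": 0.76, "travel": [-0.03, 0, 0.18], "rotation": [0, 0, 0]}, {"hand": 0.76, "travel": [-0.03, 0, 0.18], "rotation": [0, 0, 0]}, {"hand": 0.76, "travel": [-0.02, 0, 0.15], "rotation": [0, 0, 0]}, {"hand": 0.76, "travel": [0, 0, 0], "rotation": [0, -0.323, 0]}, {"hand": 0.76, "travel": [0, 0, 0], "rotation": [0, -0.323, 0]}, {"hand": 0.76, "travel": [0, 0, 0], "rotation": [0, -0.323, 0]}, {"hand": 0.76, "travel": [0, 0, 0], "rotation": [0, -0.323, 0]}, {"hand": 0.76, "travel": [0, 0, 0], "rotation": [0, 0, 0]}])

```text
time: 46.05
eef_pos: [0.4832, 0.3059, 0.1962]
tcp_rot: [-0.651, -0.232, 0.283, 0.666]
contact_force: [-0.2, 0.2, 0.0]
opening: 0.764
```

```bash
python3 - <<'E'
from h import *
go([.5045,.303,.13],41.7)
E
```

```text
pos [0.4832 0.3059 0.1962] yaw 42.79 tilt 4.32 F [-0.2  0.2  0. ] op 0.764 t 46.05
 shift now-axes [ 0.0586  0.2149 -0.0653] |d| 0.0696
 rot [-0.0873  0.0337 -0.1147]  shift after rot [ 0.0465  0.2208 -0.0544]
```

arm_command(steps=[{"hand": 0.76, "travel": [0, 0, 0], "rotation": [-0.087, 0.034, -0.115]}, {"hand": 0.76, "travel": [0.046, 0.05, -0.054], "rotation": [0, 0, 0]}, {"hand": 0.76, "travel": [0, 0.14, 0], "rotation": [0, 0, 0]}, {"hand": 0.76, "travel": [0, 0.05, 0], "rotation": [0, 0, 0]}, {"hand": 0.76, "travel": [0, 0, 0], "rotation": [0, 0, 0]}])

```text
time: 46.68
eef_pos: [0.5013, 0.3013, 0.1154]
tcp_rot: [0.663, 0.244, -0.25, -0.662]
contact_force: [-0.0, -0.3, -0.1]
opening: 0.759
```

```bash
python3 - <<'E'
from h import *
im,d,p,T=snap('wrist','w19.png'); W=cloud(d,p,T)
for g in ([.5045,.303],): print(blob(W,g,.032,.060,.070))
go([.5045,.303,.066],41.7)
E
```

```text
[5.029e-01 3.052e-01 2.490e-02 6.600e-02 3.797e+03]
pos [0.5014 0.3014 0.116 ] yaw 40.88 tilt 0.47 F [ 0.2 -0.   0.5] op 0.761 t 46.73
 shift now-axes [ 0.0124  0.1665 -0.0032] |d| 0.0501
 rot [-0.0051 -0.0273 -0.015 ]  shift after rot [ 0.0111  0.1666 -0.0029]
```

View pics/w19.png

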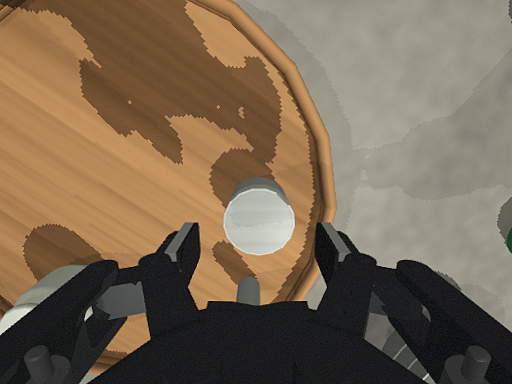

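arm_command(steps=[{"hand": 0.76, "travel": [0.011, 0.06, 0], "rotation": [-0.005, -0.027, -0.015]}, {"hand": 0.76, "travel": [0, 0.08, 0], "rotation": [0, 0, 0]}, {"hand": 0.76, "travel": [0, 0.02, 0], "rotation": [0, 0, 0]}, {"hand": 0.76, "travel": [0, 0, 0], "rotation": [0, 0, 0]}])

```text
time: 47.22
eef_pos: [0.5081, 0.3057, 0.0738]
tcp_rot: [-0.661, -0.255, 0.247, 0.661]
contact_force: [-0.4, 0.7, 0.4]
opening: 0.759
```

```bash
python3 - <<'E'
from h import *
go([.5037,.304,.057],41.7)
E
```

```text
pos [0.5081 0.3057 0.0738] yaw 41.62 tilt 0.68 F [-0.4  0.7  0.4] op 0.759 t 47.23
 shift now-axes [-0.0153  0.0559  0.0057] |d| 0.0175
 rot [ 0.0077 -0.0027  0.0214]  shift after rot [-0.0147  0.0561  0.0055]
```

arm_command(steps=[{"hand": 0.76, "travel": [-0.015, 0.055, 0.006], "rotation": [0.008, 0, 0.021]}, {"hand": 0.76, "travel": [0, 0, 0], "rotation": [0, 0, 0]}, {"hand": 0.3, "travel": [0, 0, 0], "rotation": [0, 0, 0]}, {"hand": 0.3, "travel": [0, 0, 0], "rotation": [0, 0, 0]}, {"hand": 0.3, "travel": [0, 0, 0], "rotation": [0, 0, 0]}, {"hand": 0.3, "travel": [0, 0, 0], "rotation": [0, 0, 0]}])

```text
time: 47.98
eef_pos: [0.505, 0.3048, 0.059]
tcp_rot: [-0.661, -0.252, 0.25, 0.661]
contact_force: [0.6, 0.3, 0.5]
opening: 0.548
```

arm_command(steps=[{"hand": 0.3, "travel": [0, -0.1, 0], "rotation": [0, 0, 0]}, {"hand": 0.3, "travel": [0, -0.17, 0], "rotation": [0, 0, 0]}, {"hand": 0.3, "travel": [0, -0.17, 0], "rotation": [0, 0, 0]}, {"hand": 0.3, "travel": [0, -0.12, 0], "rotation": [0, 0, 0]}, {"hand": 0.3, "travel": [0, 0, 0], "rotation": [0, 0, 0]}])

```text
time: 48.6
eef_pos: [0.5025, 0.3036, 0.2283]
tcp_rot: [-0.661, -0.25, 0.252, 0.661]
contact_force: [0.1, 0.7, -1.3]
opening: 0.549
```

```bash
python3 - <<'E'
from h import *
im,d,p,T=snap('wrist','w20.png')
go([.5353,-.182,.22],3)
E
```

```text
pos [0.5013 0.3031 0.2258] yaw 41.59 tilt 0.46 F [-0.   0.2 -1.7] op 0.551 t 48.65
 shift now-axes [-0.9885  0.0228 -1.2847] |d| 0.4864
 rot [-9.0000e-04  1.2863e+00 -1.5800e-02]  shift after rot [ 0.0286  0.0194 -1.6208]
```

View pics/w20.png

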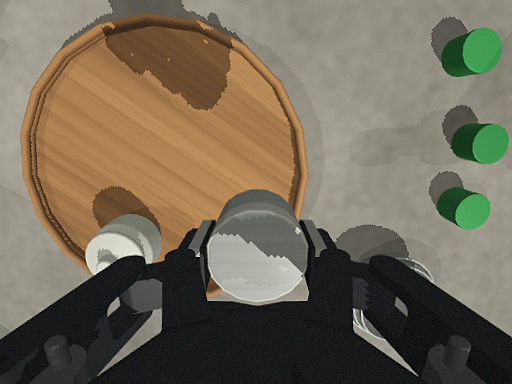

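Held. Rotate here, then translate to the last slot.

arm_command(steps=[{"hand": 0.3, "travel": [0, 0, 0], "rotation": [0, 0.322, 0]}, {"hand": 0.3, "travel": [0, 0, 0], "rotation": [0, 0.322, 0]}, {"hand": 0.3, "travel": [0, 0, 0], "rotation": [0, 0.322, 0]}, {"hand": 0.3, "travel": [0, 0, 0], "rotation": [0, 0.322, 0]}, {"hand": 0.3, "travel": [0.003, 0, -0.12], "rotation": [0, 0, 0]}, {"hand": 0.3, "travel": [0.003, 0, -0.18], "rotation": [0, 0, 0]}, {"hand": 0.3, "travel": [0.003, 0, -0.18], "rotation": [0, 0, 0]}, {"hand": 0.3, "travel": [0.003, 0, -0.18], "rotation": [0, 0, 0]}, {"hand": 0.3, "travel": [0.003, 0, -0.18], "rotation": [0, 0, 0]}, {"hand": 0.3, "travel": [0.003, 0, -0.18], "rotation": [0, 0, 0]}, {"hand": 0.3, "travel": [0.003, 0, -0.18], "rotation": [0, 0, 0]}, {"hand": 0.3, "travel": [0.003, 0, -0.18], "rotation": [0, 0, 0]}, {"hand": 0.3, "travel": [0.003, 0, -0.12], "rotation": [0, 0, 0]}, {"hand": 0.3, "travel": [0, 0, 0], "rotation": [0, 0, 0]}])

```text
time: 50.4
eef_pos: [0.5021, -0.1604, 0.1835]
tcp_rot: [0.707, -0.016, -0.038, -0.706]
contact_force: [-1.3, 0.2, -0.7]
opening: 0.549
```

```bash
python3 - <<'E'
from h import *
go([.5375,-.182,.13],3)
E
```

```text
pos [ 0.5021 -0.1604  0.1835] yaw 1.76 tilt 4.40 F [-1.3  0.2 -0.7] op 0.549 t 50.40
 shift now-axes [ 0.1292  0.1691 -0.0755] |d| 0.0678
 rot [ 0.0006 -0.0413 -0.1467]  shift after rot [ 0.1142  0.1784 -0.0782]
```

arm_command(steps=[{"hand": 0.3, "travel": [0, 0, 0], "rotation": [0, -0.041, -0.147]}, {"hand": 0.3, "travel": [0.114, 0.02, -0.078], "rotation": [0, 0, 0]}, {"hand": 0.3, "travel": [0, 0.1, 0], "rotation": [0, 0, 0]}, {"hand": 0.3, "travel": [0, 0.05, 0], "rotation": [0, 0, 0]}, {"hand": 0.3, "travel": [0, 0, 0], "rotation": [0, 0, 0]}])

```text
time: 51.02
eef_pos: [0.5308, -0.1746, 0.119]
tcp_rot: [-0.702, -0.014, 0.025, 0.711]
contact_force: [0.2, 0.4, -1.4]
opening: 0.546
```

```bash
python3 - <<'E'
from h import *
im,d,p,T=snap('wrist','w21.png')
go([.5375,-.182,.066],3)
E
```

```text
pos [ 0.531  -0.1747  0.1196] yaw 3.14 tilt 1.12 F [-0.5  0.1 -1.6] op 0.546 t 51.08
 shift now-axes [ 0.023   0.1782 -0.0277] |d| 0.0545
 rot [-0.0242  0.0046 -0.0286]  shift after rot [ 0.0204  0.1788 -0.0254]
```

View pics/w21.png

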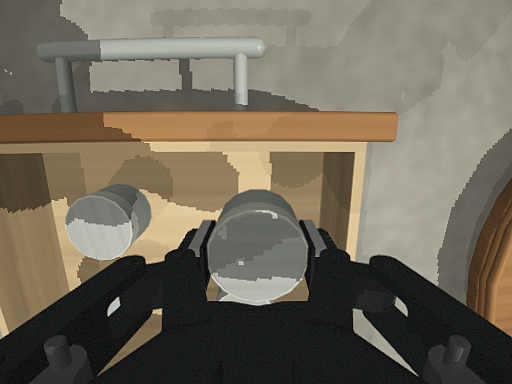

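arm_command(steps=[{"hand": 0.3, "travel": [0.02, 0.06, -0.026], "rotation": [-0.024, 0, -0.028]}, {"hand": 0.3, "travel": [0, 0.08, 0], "rotation": [0, 0, 0]}, {"hand": 0.3, "travel": [0, 0, 0], "rotation": [0, 0, 0]}])

```text
time: 51.45
eef_pos: [0.5394, -0.1821, 0.0803]
tcp_rot: [0.708, 0.022, -0.018, -0.706]
contact_force: [-1.4, 0.4, -0.8]
opening: 0.549
```

```bash
python3 - <<'E'
from h import *
go([.5375,-.182,.064],3)
E
```

```text
pos [ 0.5394 -0.1821  0.0803] yaw 3.22 tilt 0.37 F [-1.4  0.4 -0.8] op 0.549 t 51.45
 shift now-axes [-0.0066  0.0543  0.0009] |d| 0.0164
 rot [0.0064 0.0073 0.0106]  shift after rot [-0.0063  0.0544  0.0007]
```

arm_command(steps=[{"hand": 0.3, "travel": [-0.006, 0.045, 0], "rotation": [0, 0, 0.01]}, {"hand": 0.3, "travel": [0, 0.014, 0], "rotation": [0, 0, 0]}, {"hand": 0.3, "travel": [0, 0.01, 0], "rotation": [0, 0, 0]}, {"hand": 0.3, "travel": [0, 0.006, 0], "rotation": [0, 0, 0]}])

```text
time: 51.95
eef_pos: [0.54, -0.1831, 0.061]
tcp_rot: [0.709, 0.022, -0.018, -0.705]
contact_force: [-1.3, 2.1, 5.8]
opening: 0.549
```

arm_command(steps=[{"hand": 0.74, "travel": [0, 0, 0], "rotation": [0, 0, 0]}, {"hand": 0.74, "travel": [0, 0, 0], "rotation": [0, 0, 0]}, {"hand": 0.74, "travel": [0, -0.1, 0], "rotation": [0, 0, 0]}, {"hand": 0.74, "travel": [0, -0.2, 0], "rotation": [0, 0, 0]}, {"hand": 0.76, "travel": [0, -0.2, 0], "rotation": [0, 0, 0]}, {"hand": 0.76, "travel": [0, -0.1, 0], "rotation": [0, 0, 0]}, {"hand": 0.76, "travel": [0, 0, 0], "rotation": [0, 0, 0]}])

```text
time: 52.82
eef_pos: [0.5394, -0.1825, 0.2476]
tcp_rot: [0.71, 0.023, -0.017, -0.704]
contact_force: [-0.7, -0.6, -0.5]
opening: 0.76
```

```bash
python3 - <<'E'
from h import *
im,d,p,T=snap('wrist','w22.png');W=cloud(d,p,T)
for g in ((.5425,-.284),(.614,-.283),(.61,-.18),(.54,-.182)): print(blob(W,g,.035,.062,.075))
im,d,p,T=snap('top','t5.png')
go([.424,-.24,.2],-87)
E
```

```text
[ 5.456e-01 -2.835e-01  2.480e-02  6.790e-02  1.348e+03]
[ 6.164e-01 -2.829e-01  2.460e-02  6.770e-02  6.140e+02]
[ 6.127e-01 -1.786e-01  2.500e-02  6.780e-02  1.166e+03]
[ 5.381e-01 -1.820e-01  2.450e-02  6.790e-02  1.389e+03]
pos [ 0.5379 -0.1817  0.2437] yaw 3.22 tilt 0.33 F [-0.6 -0.  -0.4] op 0.759 t 52.92
 shift now-axes [-0.3903  0.1454 -0.1719] |d| 0.1352
 rot [0.0033 3.0072 0.0117]  shift after rot [ 0.1741  0.1456 -0.3892]
```

View pics/w22.png

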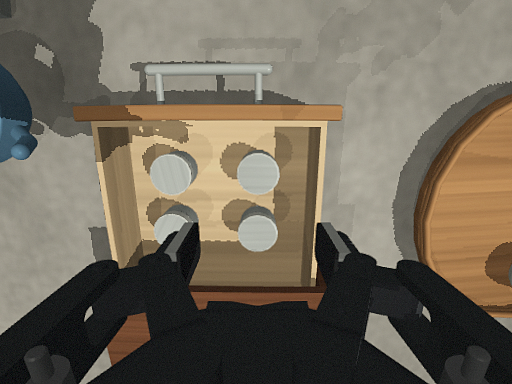

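View pics/t5.png

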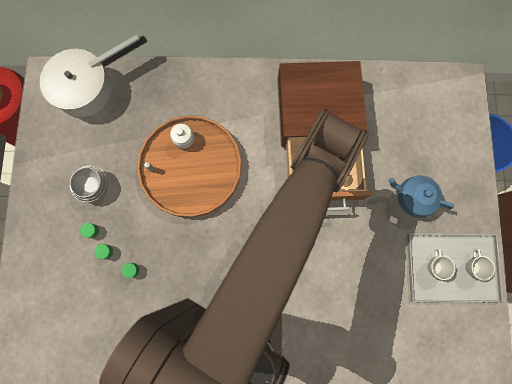

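arm_command(steps=[{"hand": 0.5, "travel": [-0.1, 0, -0.04], "rotation": [0, 0, 0]}, {"hand": 0.33, "travel": [-0.15, 0, -0.07], "rotation": [0, 0, 0]}, {"hand": 0.33, "travel": [-0.1, 0, -0.04], "rotation": [0, 0, 0]}, {"hand": 0.33, "travel": [0, 0, 0], "rotation": [0, 0.333, 0]}, {"hand": 0.33, "travel": [0, 0, 0], "rotation": [0, 0.333, 0]}, {"hand": 0.33, "travel": [0, 0, 0], "rotation": [0, 0.333, 0]}, {"hand": 0.33, "travel": [0, 0, 0], "rotation": [0, 0.333, 0]}, {"hand": 0.33, "travel": [0, 0, 0], "rotation": [0, 0.333, 0]}, {"hand": 0.33, "travel": [0, 0, 0], "rotation": [0, 0.333, 0]}, {"hand": 0.33, "travel": [0, 0, 0], "rotation": [0, 0.333, 0]}, {"hand": 0.33, "travel": [0, 0, 0], "rotation": [0, 0.333, 0]}, {"hand": 0.33, "travel": [0, 0, 0], "rotation": [0, 0.333, 0]}, {"hand": 0.33, "travel": [0, 0, 0], "rotation": [0, 0, 0]}])

```text
time: 54.55
eef_pos: [0.4175, -0.2221, 0.2028]
tcp_rot: [-0.504, 0.521, -0.475, 0.499]
contact_force: [0.6, -0.4, -0.4]
opening: 0.329
```

```bash
python3 - <<'E'
from h import *
go([.424,-.24,.17],-87)
E
```

```text
pos [ 0.4175 -0.2221  0.2028] yaw -89.71 tilt 3.75 F [ 0.6 -0.4 -0.4] op 0.329 t 54.55
 shift now-axes [0.0641 0.1057 0.0266] |d| 0.0379
 rot [ 0.095  -0.0884 -0.0814]  shift after rot [0.0605 0.1095 0.0184]
```

arm_command(steps=[{"hand": 0.33, "travel": [0, 0, 0], "rotation": [0.095, -0.088, -0.081]}, {"hand": 0.33, "travel": [0.06, 0.04, 0.018], "rotation": [0, 0, 0]}, {"hand": 0.33, "travel": [0, 0.08, 0], "rotation": [0, 0, 0]}, {"hand": 0.33, "travel": [0, 0, 0], "rotation": [0, 0, 0]}])

```text
time: 55.05
eef_pos: [0.4214, -0.2378, 0.1596]
tcp_rot: [-0.516, 0.486, -0.48, 0.516]
contact_force: [-0.0, 0.5, -0.3]
opening: 0.327
```

```bash
python3 - <<'E'
from h import *
im,d,p,T=snap('wrist','w23.png');W=cloud(d,p,T)
m=(W[...,2]>.06)&(W[...,2]<.092)&(W[...,0]<.432)&(W[...,0]>.39)&(W[...,1]<-.15)&(W[...,1]>-.34)
w=W[m]; print('bar',len(w),np.percentile(w,[1,50,99],axis=0).round(4))
go([.424,-.24,.1],-87)
E
```

```text
bar 1385 [[ 0.4231 -0.2986  0.0784]
 [ 0.4286 -0.2178  0.0827]
 [ 0.4319 -0.1756  0.0847]]
pos [ 0.4222 -0.2385  0.1611] yaw -86.22 tilt 0.36 F [ 0.2 -0.2 -0.1] op 0.328 t 55.10
 shift now-axes [0.0063 0.2037 0.0064] |d| 0.0612
 rot [ 0.008   0.026  -0.0089]  shift after rot [0.0053 0.2037 0.0056]
```

View pics/w23.png

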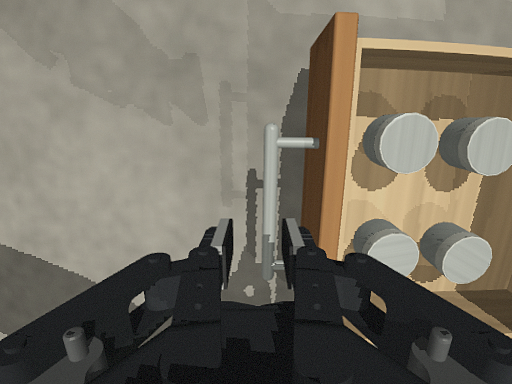

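arm_command(steps=[{"hand": 0.33, "travel": [0.005, 0.08, 0.016], "rotation": [0.008, 0.026, -0.009]}, {"hand": 0.33, "travel": [0, 0.08, 0], "rotation": [0, 0, 0]}, {"hand": 0.33, "travel": [0, 0, 0], "rotation": [0, 0, 0]}])

```text
time: 55.48
eef_pos: [0.4287, -0.2406, 0.1147]
tcp_rot: [-0.514, 0.484, -0.487, 0.514]
contact_force: [-0.2, 0.1, -0.3]
opening: 0.335
```

```bash
python3 - <<'E'
from h import *
im,d,p,T=snap('wrist','w24.png')
go([.427,-.24,.088],-87)
E
```

```text
pos [ 0.4295 -0.2413  0.116 ] yaw -86.78 tilt 0.43 F [0.1 1.  0.9] op 0.331 t 55.52
 shift now-axes [-0.0052  0.0933 -0.0085] |d| 0.0282
 rot [-0.0103  0.0072  0.01  ]  shift after rot [-0.0047  0.0934 -0.0081]
```

View pics/w24.png

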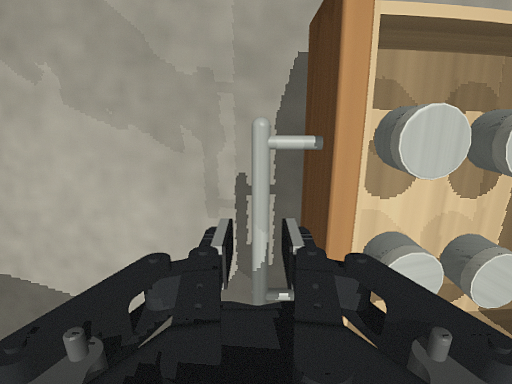

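Bar centred at column 261.

arm_command(grip_force=60, steps=[{"hand": 0.33, "travel": [-0.005, 0.06, -0.008], "rotation": [-0.01, 0, 0.01]}, {"hand": 0.33, "travel": [0, 0.04, -0.008], "rotation": [0, 0, 0]}, {"hand": 0.33, "travel": [0, 0, 0], "rotation": [0, 0, 0]}, {"hand": 0, "travel": [0, 0, 0], "rotation": [0, 0, 0]}, {"hand": 0, "travel": [0, 0, 0], "rotation": [0, 0, 0]}, {"hand": 0, "travel": [0, 0, 0], "rotation": [0, 0, 0]}])

```text
time: 56.28
eef_pos: [0.4261, -0.2414, 0.0872]
tcp_rot: [-0.514, 0.484, -0.488, 0.514]
contact_force: [0.6, -0.4, -2.4]
opening: 0.106
```

```bash
python3 - <<'E'
from h import *
go([.427,-.24,.088],-87)
E
```

```text
pos [ 0.4261 -0.2414  0.0872] yaw -86.75 tilt 0.31 F [ 0.6 -0.4 -2.4] op 0.106 t 56.27
 shift now-axes [-0.0043 -0.0026  0.0033] |d| 0.0018
 rot [-0.0081  0.0083  0.0065]  shift after rot [-0.0044 -0.0026  0.0032]
```

arm_command(steps=[{"hand": 0, "travel": [0, 0, 0.025], "rotation": [0, 0, 0]}, {"hand": 0, "travel": [0, 0, 0.045], "rotation": [0, 0, 0]}, {"hand": 0, "travel": [0, 0, 0.06], "rotation": [0, 0, 0]}, {"hand": 0, "travel": [0, 0, 0.06], "rotation": [0, 0, 0]}, {"hand": 0, "travel": [0, 0, 0.06], "rotation": [0, 0, 0]}, {"hand": 0, "travel": [0, 0, 0.06], "rotation": [0, 0, 0]}, {"hand": 0, "travel": [0, 0, 0.06], "rotation": [0, 0, 0]}])

```text
time: 57.15
eef_pos: [0.5433, -0.2351, 0.0872]
tcp_rot: [0.514, -0.484, 0.488, -0.513]
contact_force: [-1.5, -1.7, 1.2]
opening: 0.106
```

```bash
python3 - <<'E'
from h import *
go([.614,-.231,.088],-87)
E
```

```text
pos [ 0.5433 -0.2351  0.0872] yaw -86.77 tilt 0.31 F [-1.5 -1.7  1.2] op 0.106 t 57.15
 shift now-axes [-0.0004 -0.002   0.2362] |d| 0.0709
 rot [-0.0049  0.0077  0.0089]  shift after rot [-0.0014 -0.0026  0.2362]
```

arm_command(steps=[{"hand": 0, "travel": [0, 0, 0.06], "rotation": [0, 0, 0]}, {"hand": 0, "travel": [0, 0, 0.06], "rotation": [0, 0, 0]}, {"hand": 0, "travel": [0, 0, 0.05], "rotation": [0, 0, 0]}, {"hand": 0, "travel": [0, 0, 0.04], "rotation": [0, 0, 0]}, {"hand": 0, "travel": [0, 0, 0.025], "rotation": [0, 0, 0]}])

```text
time: 57.78
eef_pos: [0.6149, -0.2313, 0.0871]
tcp_rot: [0.52, -0.487, 0.482, -0.51]
contact_force: [-34.1, -3.9, 20.3]
opening: 0.102
```

```bash
python3 - <<'E'
from h import *
go([.614,-.231,.088],-87)
E
```

```text
pos [ 0.6149 -0.2313  0.0871] yaw -86.50 tilt 0.98 F [-34.1  -3.9  20.3] op 0.102 t 57.77
 shift now-axes [-0.0011 -0.0028 -0.0028] |d| 0.0012
 rot [0.0317 0.0167 0.0083]  shift after rot [-0.001  -0.0029 -0.0028]
```

Drawer hit its shut stop (34 N after 0.19 m). Release and lift, then go to the knob.

arm_command(steps=[{"hand": 0, "travel": [0, 0, 0], "rotation": [0, 0, 0]}, {"hand": 0.33, "travel": [0, 0, 0], "rotation": [0, 0, 0]}, {"hand": 0.33, "travel": [0, 0, 0], "rotation": [0, 0, 0]}, {"hand": 0.33, "travel": [0, -0.15, 0], "rotation": [0, 0, 0]}, {"hand": 0.33, "travel": [0, -0.2, 0], "rotation": [0, 0, 0]}, {"hand": 0.5, "travel": [0, -0.15, 0], "rotation": [0, 0, 0]}, {"hand": 0.5, "travel": [-0.2, 0, 0], "rotation": [0, 0, 0]}, {"hand": 0.5, "travel": [-0.2, 0, 0], "rotation": [0, 0, 0]}, {"hand": 0.5, "travel": [-0.2, 0, 0], "rotation": [0, 0, 0]}, {"hand": 0.5, "travel": [-0.2, 0, 0], "rotation": [0, 0, 0]}, {"hand": 0.5, "travel": [-0.2, 0, 0], "rotation": [0, 0, 0]}, {"hand": 0.5, "travel": [-0.2, 0, 0], "rotation": [0, 0, 0]}, {"hand": 0.5, "travel": [-0.2, 0, 0], "rotation": [0, 0, 0]}, {"hand": 0.5, "travel": [0, 0, 0], "rotation": [0, 0, 0]}])

```text
time: 59.52
eef_pos: [0.5967, 0.2058, 0.245]
tcp_rot: [-0.515, 0.485, -0.483, 0.516]
contact_force: [0.5, -1.1, -0.6]
opening: 0.499
```

```bash
python3 - <<'E'
from h import *
go([.568,.345,.2],0)
im,d,p,T=snap('top','t6.png'); W=cloud(d,p,T)
ux=np.array([np.cos(.0532),np.sin(.0532)]);uy=np.array([-ux[1],ux[0]])
U=W[...,:2]@ux;V=W[...,:2]@uy;Z=W[...,2]
m=(Z>.07)&(Z<.09)&(U<.625)&(U>.55)&(V<-.16)&(V>-.36); print('bar u',np.percentile(U[m],[1,30,50]))
print('knob',blob(W,(.57,.345),.025,.08,.092),'jar',blob(W,(.68,.245),.06,.06,.115))
E
```

```text
pos [0.5967 0.2058 0.245 ] yaw -86.44 tilt 0.21 F [ 0.5 -1.1 -0.6] op 0.499 t 59.52
 shift now-axes [-0.4686  0.1518 -0.0665] |d| 0.1491
 rot [-0.004  -2.8813 -0.0065]  shift after rot [-0.0956  0.1501  0.4641]
bar u [0.59638381 0.59967685 0.60245889]
knob None jar None
```

View pics/t6.png

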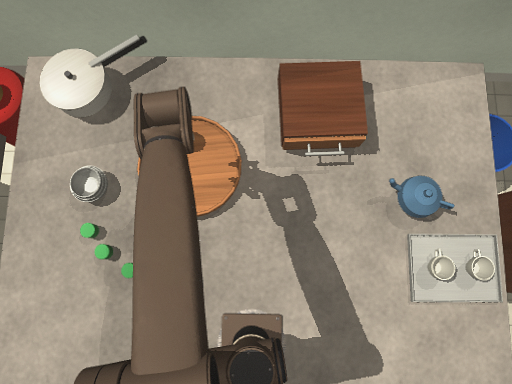

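arm_command(steps=[{"hand": 0.5, "travel": [0, 0, 0], "rotation": [0, -0.32, 0]}, {"hand": 0.5, "travel": [0, 0, 0], "rotation": [0, -0.32, 0]}, {"hand": 0.5, "travel": [0, 0, 0], "rotation": [0, -0.32, 0]}, {"hand": 0.5, "travel": [0, 0, 0], "rotation": [0, -0.32, 0]}, {"hand": 0.5, "travel": [0, 0, 0], "rotation": [0, -0.32, 0]}, {"hand": 0.5, "travel": [0, 0, 0], "rotation": [0, -0.32, 0]}, {"hand": 0.5, "travel": [0, 0, 0], "rotation": [0, -0.32, 0]}, {"hand": 0.5, "travel": [0, 0, 0], "rotation": [0, -0.32, 0]}, {"hand": 0.5, "travel": [0, 0, 0], "rotation": [0, -0.32, 0]}, {"hand": 0.5, "travel": [0, 0, 0], "rotation": [0, 0, 0]}])

```text
time: 60.82
eef_pos: [0.602, 0.1899, 0.2449]
tcp_rot: [-0.706, -0.012, 0.009, 0.708]
contact_force: [-0.2, -0.2, 1.0]
opening: 0.498
```

```bash
python3 - <<'E'
from h import *
go([.568,.345,.15],0)
im,d,p,T=snap('wrist','w25.png'); W=cloud(d,p,T)
print('knob',blob(W,(.57,.345),.025,.08,.092))
E
```

```text
pos [0.602  0.1899 0.2449] yaw 1.65 tilt 0.29 F [-0.2 -0.2  1. ] op 0.498 t 60.83
 shift now-axes [-0.0997  0.3173  0.5192] |d| 0.1850
 rot [-0.0052  0.0551  0.008 ]  shift after rot [-0.1133  0.3163  0.517 ]
knob [5.652e-01 3.477e-01 1.020e-02 8.570e-02 2.890e+02]
```

View pics/w25.png

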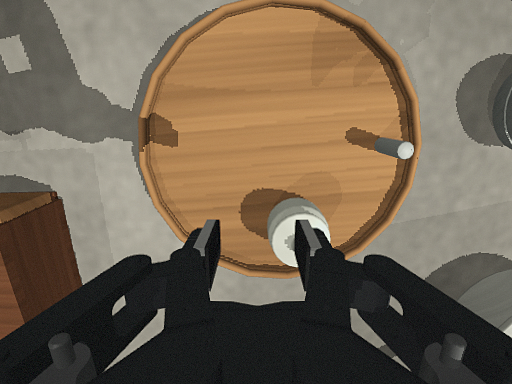

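arm_command(steps=[{"hand": 0.5, "travel": [0, 0, 0], "rotation": [-0.005, 0.055, 0.008]}, {"hand": 0.5, "travel": [-0.04, 0, 0.17], "rotation": [0, 0, 0]}, {"hand": 0.5, "travel": [-0.04, 0, 0.17], "rotation": [0, 0, 0]}, {"hand": 0.5, "travel": [-0.035, 0, 0.17], "rotation": [0, 0, 0]}, {"hand": 0.5, "travel": [0, 0, 0], "rotation": [0, 0, 0]}])

```text
time: 61.5
eef_pos: [0.5697, 0.3448, 0.2451]
tcp_rot: [0.707, -0.007, 0.008, -0.707]
contact_force: [0.1, -0.7, -0.1]
opening: 0.5
```

```bash
python3 - <<'E'
from h import *
im,d,p,T=snap('wrist'); W=cloud(d,p,T)
print('knob',blob(W,(.57,.345),.025,.08,.092))
go([.566,.3465,.12],0)
E
```

```text
knob [5.649e-01 3.485e-01 1.000e-02 8.570e-02 2.640e+02]
pos [0.5703 0.3432 0.245 ] yaw -1.23 tilt 0.10 F [-0.6 -0.6  0.2] op 0.502 t 61.55
 shift now-axes [-0.015   0.4166  0.0112] |d| 0.1251
 rot [ 0.0023 -0.0411  0.0024]  shift after rot [-0.0142  0.4166  0.0111]
```

arm_command(steps=[{"hand": 0.5, "travel": [-0.017, 0.1, 0.012], "rotation": [0, -0.04, 0]}, {"hand": 0.5, "travel": [0, 0.17, 0], "rotation": [0, 0, 0]}, {"hand": 0.5, "travel": [0, 0.14, 0], "rotation": [0, 0, 0]}, {"hand": 0.5, "travel": [0, 0, 0], "rotation": [0, 0, 0]}])

```text
time: 62.05
eef_pos: [0.5687, 0.342, 0.1211]
tcp_rot: [0.708, -0.002, 0.005, -0.706]
contact_force: [0.7, 0.4, 0.7]
opening: 0.495
```

```bash
python3 - <<'E'
from h import *
go([.566,.347,.079],0)
im,d,p,T=snap('wrist','w26.png')
E
```

```text
pos [0.5687 0.342  0.1211] yaw -0.58 tilt 0.33 F [0.7 0.4 0.7] op 0.495 t 62.05
 shift now-axes [-0.0099  0.1403  0.017 ] |d| 0.0425
 rot [ 0.0037 -0.0193  0.0103]  shift after rot [-0.009   0.1404  0.0168]
```

View pics/w26.png

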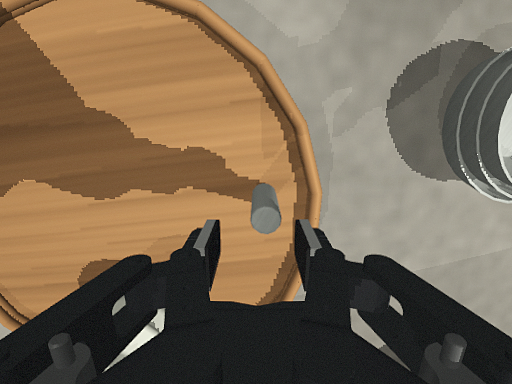

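arm_command(grip_force=70, steps=[{"hand": 0.5, "travel": [-0.01, 0.08, 0.015], "rotation": [0, -0.02, 0.01]}, {"hand": 0.5, "travel": [0, 0.06, 0], "rotation": [0, 0, 0]}, {"hand": 0.5, "travel": [0, 0, 0], "rotation": [0, 0, 0]}])

```text
time: 62.48
eef_pos: [0.5709, 0.3477, 0.0846]
tcp_rot: [-0.706, -0.004, -0.005, 0.708]
contact_force: [0.5, -1.0, 0.2]
opening: 0.501
```

```bash
python3 - <<'E'
from h import *
go([.566,.347,.079],0)
E
```

```text
pos [0.5709 0.3477 0.0846] yaw -0.05 tilt 0.72 F [ 0.5 -1.   0.2] op 0.501 t 62.48
 shift now-axes [-0.0167  0.0186 -0.0023] |d| 0.0075
 rot [-0.0058 -0.0016  0.0233]  shift after rot [-0.0164  0.0188 -0.0022]
```

arm_command(steps=[{"hand": 0.5, "travel": [-0.015, 0.022, -0.002], "rotation": [-0.005, 0, 0.023]}, {"hand": 0.5, "travel": [0, 0, 0], "rotation": [0, 0, 0]}, {"hand": 0, "travel": [0, 0, 0], "rotation": [0, 0, 0]}, {"hand": 0, "travel": [0, 0, 0], "rotation": [0, 0, 0]}, {"hand": 0, "travel": [0, 0, 0], "rotation": [0, 0, 0]}, {"hand": 0, "travel": [0, 0, 0], "rotation": [0, 0, 0]}])

```text
time: 63.22
eef_pos: [0.5672, 0.3472, 0.0794]
tcp_rot: [-0.707, -0.001, -0.001, 0.707]
contact_force: [0.7, -0.3, -0.6]
opening: 0.213
```

```bash
python3 - <<'E'
from h import *
go([.566,.347,.079],0); arc(5,9,.1295,(.579,.218),+1)
E
```

```text
pos [0.5672 0.3472 0.0794] yaw -0.02 tilt 0.12 F [ 0.7 -0.3 -0.6] op 0.213 t 63.23
 shift now-axes [-0.0038  0.0014 -0.0008] |d| 0.0012
 rot [-0.0008 -0.0006  0.0039]  shift after rot [-0.0038  0.0014 -0.0008]
theta -264.8 turn 174.8 deg r 0.1298 z 0.0794 F [ 0.7 -0.3 -0.6] op 0.213 t 63.23
  ->-255.8 [-0.0667 -0.0001 -0.0124]
  ->-246.8 [-0.0641 -0.0001 -0.0218]
  ->-237.8 [-0.0599 -0.0001 -0.0315]
  ->-228.8 [-0.0543 -0.0001 -0.0405]
  ->-219.8 [-0.0473 -0.0001 -0.0485]
```

arm_command(steps=[{"hand": 0, "travel": [-0.04, 0, -0.008], "rotation": [0, 0, 0]}, {"hand": 0, "travel": [-0.065, 0, -0.02], "rotation": [0, 0, 0]}, {"hand": 0, "travel": [-0.061, 0, -0.029], "rotation": [0, 0, 0]}, {"hand": 0, "travel": [-0.056, 0, -0.038], "rotation": [0, 0, 0]}])

```text
time: 63.72
eef_pos: [0.5008, 0.3241, 0.0793]
tcp_rot: [-0.703, -0.005, -0.002, 0.712]
contact_force: [1.7, 4.0, 0.5]
opening: 0.215
```

```bash
python3 - <<'E'
from h import *
go([.566,.347,.079],0); arc(5,9,.1295,(.579,.218),+1)
E
```

```text
pos [0.5008 0.3241 0.0793] yaw 0.23 tilt 0.95 F [1.7 4.  0.5] op 0.215 t 63.73
 shift now-axes [0.2177 0.0042 0.0754] |d| 0.0691
 rot [-0.024   0.0077  0.0204]  shift after rot [0.2174 0.0009 0.0763]
theta -233.6 turn 143.6 deg r 0.1318 z 0.0793 F [1.7 4.  0.5] op 0.215 t 63.73
  ->-224.6 [-0.0468 -0.0011 -0.0504]
  ->-215.6 [-0.0438 -0.0011 -0.0516]
  ->-206.6 [-0.0352 -0.0011 -0.0578]
  ->-197.6 [-0.0257 -0.0011 -0.0626]
  ->-188.6 [-0.0156 -0.001  -0.0659]
```

arm_command(steps=[{"hand": 0, "travel": [-0.043, 0, -0.052], "rotation": [-0.02, 0.007, 0.02]}, {"hand": 0, "travel": [-0.039, 0, -0.055], "rotation": [0, 0, 0]}, {"hand": 0, "travel": [-0.028, 0, -0.061], "rotation": [0, 0, 0]}, {"hand": 0, "travel": [-0.019, 0, -0.064], "rotation": [0, 0, 0]}])

```text
time: 64.22
eef_pos: [0.4493, 0.2653, 0.0793]
tcp_rot: [-0.699, 0.005, 0.01, 0.715]
contact_force: [-5.6, 8.5, 3.7]
opening: 0.214
```

```bash
python3 - <<'E'
from h import *
go([.566,.347,.079],0); arc(5,9,.1295,(.579,.218),+1)
E
```

```text
pos [0.4493 0.2653 0.0793] yaw 0.45 tilt 1.75 F [-5.6  8.5  3.7] op 0.214 t 64.22
 shift now-axes [ 0.3911 -0.0014  0.2693] |d| 0.1425
 rot [-0.0421  0.0146 -0.0406]  shift after rot [0.389  0.0009 0.2723]
theta -200.0 turn 110.0 deg r 0.1381 z 0.0793 F [-5.6  8.5  3.7] op 0.214 t 64.22
  ->-191.0 [ 0.0081 -0.0018 -0.0751]
  ->-182.0 [-0.0082 -0.0013 -0.0672]
  ->-173.0 [ 0.0024 -0.0015 -0.0677]
  ->-164.0 [ 0.0129 -0.0017 -0.0665]
  ->-155.0 [ 0.0232 -0.0019 -0.0636]
```

arm_command(steps=[{"hand": 0.35, "travel": [0, 0, 0], "rotation": [-0.04, 0.014, -0.04]}, {"hand": 0.35, "travel": [0, 0, 0], "rotation": [0, 0, 0]}, {"hand": 0.35, "travel": [0.03, 0, -0.005], "rotation": [0, 0, 0]}, {"hand": 0.35, "travel": [0, 0, 0], "rotation": [0, 0, 0]}])

```text
time: 64.72
eef_pos: [0.4596, 0.2646, 0.0806]
tcp_rot: [-0.706, -0.001, -0.002, 0.708]
contact_force: [0.9, 0.2, -0.1]
opening: 0.35
```

```bash
python3 - <<'E'
from h import *
im,d,p,T=snap('wrist','w27.png'); W=cloud(d,p,T)
go([.457,.262,.079],0)
E
```

```text
pos [0.4591 0.2645 0.0803] yaw -0.00 tilt 0.23 F [-0.6  0.9 -0.1] op 0.351 t 64.78
 shift now-axes [-0.007   0.0044 -0.0084] |d| 0.0035
 rot [-0.0043 -0.      0.0065]  shift after rot [-0.007   0.0045 -0.0084]
```

View pics/w27.png

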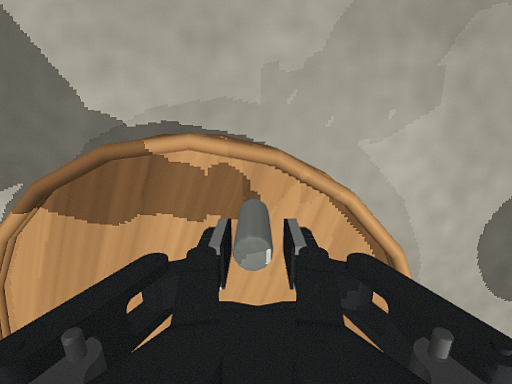

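arm_command(grip_force=90, steps=[{"hand": 0, "travel": [0, 0, 0], "rotation": [0, 0, 0]}, {"hand": 0, "travel": [0, 0, 0], "rotation": [0, 0, 0]}, {"hand": 0, "travel": [0, 0, 0], "rotation": [0, 0, 0]}, {"hand": 0, "travel": [0, 0, 0], "rotation": [0, 0, 0]}])

```text
time: 65.28
eef_pos: [0.4594, 0.2645, 0.0806]
tcp_rot: [-0.706, -0.001, -0.001, 0.708]
contact_force: [-1.1, 0.3, 1.4]
opening: 0.205
```

```bash
python3 - <<'E'
from h import *
arc(5,9,.1295,(.579,.218),+1)
E
```

```text
theta -201.2 turn 111.2 deg r 0.1283 z 0.0806 F [-1.1  0.3  1.4] op 0.205 t 65.28
  ->-192.2 [-0.0232 -0.0002 -0.0634]
  ->-183.2 [-0.0091 -0.0002 -0.0671]
  ->-174.2 [ 0.0015 -0.0001 -0.0677]
  ->-165.2 [ 0.0121 -0.0001 -0.0666]
  ->-156.2 [ 0.0224 -0.0001 -0.0639]
```

arm_command(steps=[{"hand": 0, "travel": [-0.014, 0, -0.045], "rotation": [0, 0, 0]}, {"hand": 0, "travel": [-0.006, 0, -0.06], "rotation": [0, 0, 0]}, {"hand": 0, "travel": [0.004, 0, -0.06], "rotation": [0, 0, 0]}, {"hand": 0, "travel": [0.013, 0, -0.06], "rotation": [0, 0, 0]}])

```text
time: 65.78
eef_pos: [0.4487, 0.2003, 0.0805]
tcp_rot: [-0.704, 0.005, 0.011, 0.71]
contact_force: [-9.6, 4.4, 16.2]
opening: 0.21
```

```bash
python3 - <<'E'
from h import *
go([.566,.347,.079],0); arc(5,9,.1295,(.579,.218),+1)
E
```

```text
pos [0.4487 0.2003 0.0805] yaw 0.47 tilt 1.42 F [-9.6  4.4 16.2] op 0.210 t 65.78
 shift now-axes [ 3.952e-01 -3.000e-04  4.859e-01] |d| 0.1879
 rot [-0.0153  0.0155 -0.0448]  shift after rot [0.3911 0.005  0.4891]
theta -172.3 turn 82.3 deg r 0.1315 z 0.0805 F [-9.6  4.4 16.2] op 0.210 t 65.78
  ->-163.3 [ 0.0206 -0.001  -0.0654]
  ->-154.3 [ 0.024  -0.0011 -0.0633]
  ->-145.3 [ 0.0336 -0.0013 -0.0588]
  ->-136.3 [ 0.0424 -0.0014 -0.0528]
  ->-127.3 [ 0.0501 -0.0015 -0.0455]
```

arm_command(steps=[{"hand": 0, "travel": [0.024, 0, -0.06], "rotation": [-0.015, 0.015, -0.045]}, {"hand": 0, "travel": [0.029, 0, -0.058], "rotation": [0, 0, 0]}, {"hand": 0, "travel": [0.037, 0, -0.053], "rotation": [0, 0, 0]}, {"hand": 0, "travel": [0.044, 0, -0.047], "rotation": [0, 0, 0]}])

```text
time: 66.28
eef_pos: [0.482, 0.1341, 0.0804]
tcp_rot: [-0.707, 0.004, 0.01, 0.707]
contact_force: [-5.6, 1.8, 6.4]
opening: 0.206
```

```bash
python3 - <<'E'
from h import *
go([.566,.347,.079],0); arc(5,9,.1295,(.579,.218),+1)
E
```

```text
pos [0.482  0.1341 0.0804] yaw 0.50 tilt 1.14 F [-5.6  1.8  6.4] op 0.206 t 66.28
 shift now-axes [ 0.2863 -0.0009  0.7071] |d| 0.2289
 rot [-0.0003  0.0166 -0.0379]  shift after rot [0.2801 0.0046 0.7096]
theta -139.2 turn 49.2 deg r 0.1283 z 0.0804 F [-5.6  1.8  6.4] op 0.206 t 66.28
  ->-130.2 [ 0.0446 -0.0009 -0.0507]
  ->-121.2 [ 0.0547 -0.0011 -0.04  ]
  ->-112.2 [ 0.0603 -0.0012 -0.0309]
  ->-103.2 [ 0.0644 -0.0013 -0.0211]
  ->-94.2 [ 0.0669 -0.0013 -0.0108]
```

arm_command(steps=[{"hand": 0, "travel": [0.047, 0, -0.047], "rotation": [0, 0.016, -0.038]}, {"hand": 0, "travel": [0.056, 0, -0.036], "rotation": [0, 0, 0]}, {"hand": 0, "travel": [0.061, 0, -0.028], "rotation": [0, 0, 0]}, {"hand": 0, "travel": [0.06, 0, -0.018], "rotation": [0, 0, 0]}])

```text
time: 66.78
eef_pos: [0.5499, 0.0928, 0.0803]
tcp_rot: [0.707, -0.0, -0.002, -0.707]
contact_force: [-4.4, 3.2, 3.9]
opening: 0.206
```

```bash
python3 - <<'E'
from h import *
go([.585,.0885,.079],0); arc(3,9,.1295,(.579,.218),+1)
E
```

```text
pos [0.5499 0.0928 0.0803] yaw 0.18 tilt 0.23 F [-4.4  3.2  3.9] op 0.206 t 66.78
 shift now-axes [ 0.1168  0.0039 -0.0146] |d| 0.0353
 rot [ 0.0009  0.0058 -0.0076]  shift after rot [ 0.1169  0.0044 -0.0142]
theta -103.1 turn 13.1 deg r 0.1286 z 0.0803 F [-4.4  3.2  3.9] op 0.206 t 66.78
  ->-94.1 [ 0.0662 -0.0003 -0.0133]
  ->-85.1 [ 0.0677 -0.0003  0.0003]
  ->-76.1 [ 0.0669 -0.0003  0.0109]
```

arm_command(steps=[{"hand": 0, "travel": [0.058, 0, -0.012], "rotation": [0, 0, 0]}, {"hand": 0, "travel": [0.045, 0, 0], "rotation": [0, 0, 0]}, {"hand": 0, "travel": [0.03, 0, 0], "rotation": [0, 0, 0]}, {"hand": 0, "travel": [0.03, 0, 0.001], "rotation": [0, 0, 0]}])

```text
time: 67.28
eef_pos: [0.6006, 0.0885, 0.0802]
tcp_rot: [0.707, -0.001, -0.005, -0.707]
contact_force: [-24.8, -0.3, 16.3]
opening: 0.201
```

```bash
python3 - <<'E'
from h import *
ang()
E
```

```text
theta -80.5 turn -9.5 deg r 0.1313 z 0.0802 F [-24.8  -0.3  16.3] op 0.201 t 67.28
```

arm_command(steps=[{"hand": 0, "travel": [0.02, 0, 0], "rotation": [0, 0, 0]}, {"hand": 0, "travel": [0, 0, 0], "rotation": [0, 0, 0]}, {"hand": 0.4, "travel": [0, 0, 0], "rotation": [0, 0, 0]}, {"hand": 0.4, "travel": [0, 0, 0], "rotation": [0, 0, 0]}, {"hand": 0.4, "travel": [0, -0.15, 0], "rotation": [0, 0, 0]}, {"hand": 0.4, "travel": [0, -0.2, 0], "rotation": [0, 0, 0]}, {"hand": 0.4, "travel": [0, -0.2, 0], "rotation": [0, 0, 0]}, {"hand": 0.4, "travel": [0, 0, -0.2], "rotation": [0, 0, 0]}, {"hand": 0.4, "travel": [0, 0, -0.2], "rotation": [0, 0, 0]}, {"hand": 0.4, "travel": [0, 0, -0.2], "rotation": [0, 0, 0]}, {"hand": 0.4, "travel": [0, 0, 0], "rotation": [0, 0, 0]}])

```text
time: 68.65
eef_pos: [0.6081, -0.0961, 0.2482]
tcp_rot: [0.708, -0.006, -0.011, -0.706]
contact_force: [-0.1, 0.8, -0.3]
opening: 0.399
```

```bash
python3 - <<'E'
from h import *
go([.585,.0885,.079],0)
im,d,p,T=snap('top','t7.png'); W=cloud(d,p,T)
k=blob(W,(.588,.088),.025,.08,.092); j=blob(W,(.48,.195),.06,.07,.115); print('knob',k,'jar',j)
ax=np.array([.5805,.2173]); b=np.array([.5680,.345])-ax; a=k[:2]-ax
print('knob turned back deg',np.degrees(np.arctan2(*a[::-1])-np.arctan2(*b[::-1])),'theta',np.degrees(np.arctan2(a[1],a[0])))
big=cv2.resize(im[50:230,120:400],None,fx=2.8,fy=2.8,interpolation=cv2.INTER_CUBIC); cv2.imwrite('pics/crop7.png',big)
ux=np.array([np.cos(.0532),np.sin(.0532)]);uy=np.array([-ux[1],ux[0]])
U=W[...,:2]@ux;V=W[...,:2]@uy;Z=W[...,2]
m=(Z>.07)&(Z<.09)&(U<.625)&(U>.55)&(V<-.16)&(V>-.36); print('bar u',np.percentile(U[m],[0,1,30,50]))
E
```

```text
pos [ 0.6081 -0.0961  0.2482] yaw 0.42 tilt 1.45 F [-0.1  0.8 -0.3] op 0.399 t 68.65
 shift now-axes [-0.0583  0.5632  0.618 ] |d| 0.2514
 rot [ 0.0073  0.0141 -0.0479]  shift after rot [-0.077   0.5639  0.6153]
knob [5.905e-01 8.950e-02 9.500e-03 8.510e-02 2.700e+01] jar [4.861e-01 1.965e-01 3.670e-02 9.160e-02 3.990e+02]
knob turned back deg -181.116503856394 theta -85.52587844174214
bar u [0.59620588 0.59648767 0.59934603 0.60210874]
```

View pics/crop7.png

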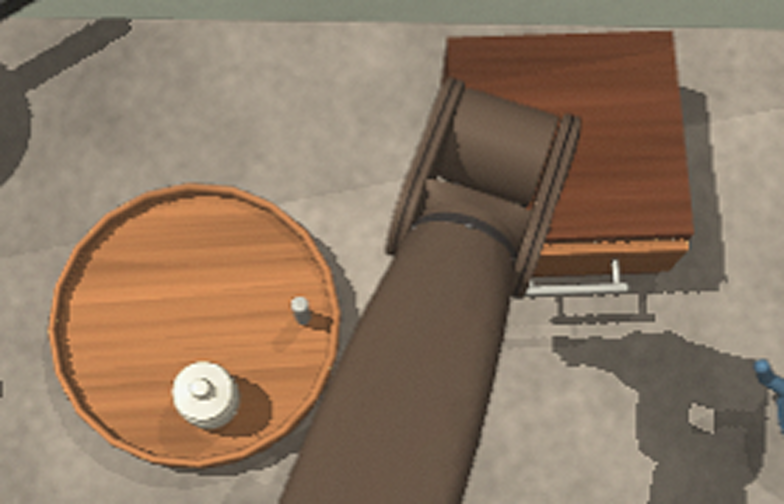

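```bash
python3 - <<'E'
from h import *
im,d,p,T=snap('top'); W=cloud(d,p,T)
for n in ('teapot','bowls','jar'):
    r=ctrl.masks_of('top',n)[0]; w=W[r['region']]; print(n,np.nanmedian(w,0).round(3))
print(blob(W,(.486,.1965),.06,.1,.115))
im,d,p,T=snap('side'); cv2.imwrite('pics/s7.png',cv2.resize(im[120:270,210:410],None,fx=3.5,fy=3.5,interpolation=cv2.INTER_CUBIC))
E
```

```text
teapot [ 0.474 -0.533  0.083]
bowls [0.511 0.554 0.039]
jar [0.483 0.192 0.091]
[4.863e-01 1.974e-01 1.190e-02 1.063e-01 4.300e+01]
```

View pics/s7.png

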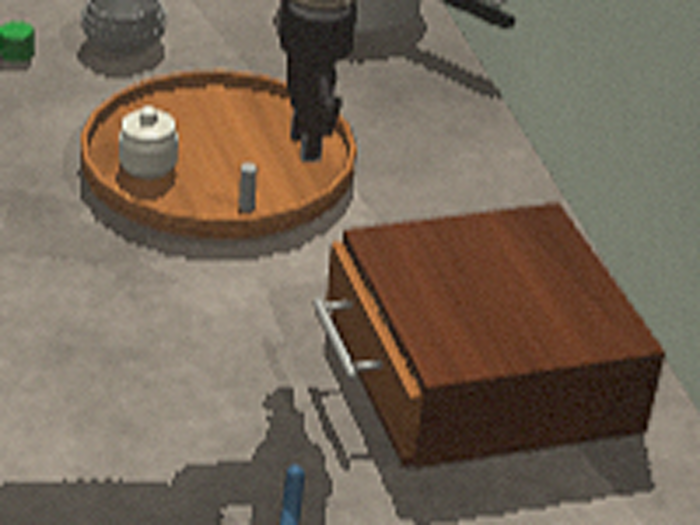

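The side view shows the drawer shut, with its panel flush against the unit. The jar stands on the near side, the knob is back, and the hand is free in the air.

```bash
python3 - <<'E'
from h import *
print(ctrl.sign_off())
E
```

```text
the job is handed in; nothing more can be done
None
```

The job is done and handed in at about 69 s of the 210 s allowed. I turned the turntable clockwise to its other stop and pulled the drawer fully out. The four steel tins (not the green ones) then went upright onto the drawer floor. After that I pushed the drawer shut and turned the turntable back.

**Turntable:** The first turn measured about 177° from where the disc started, ending against the stop. The return measured 178.9°, ending against the first stop at about 25 N. The knob stopped about 2.5° past where it started, which fits a small starting offset. While turning, the knob slid in the grip twice, once each way, and I regripped it both times.

**Drawer:** It travelled about 0.19 m between its two stops. The side picture shows the front flush with the unit.

**Tins:** All four were seen upright before I shut the drawer, lid tops at z≈0.068 m. I could not see them again once it was shut, so their final position is inferred from the slow, smooth push.

**Jar and bystanders:** The jar is upright at the near side, about 97 mm from the axis. The teapot and bowls moved about 1 mm or less by camera. The hand was touching nothing when I handed in.

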